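# Register a power board in the soldering fixture and lock it

## Task

Put the power board flat on the soldering fixture, capacitor end towards the two lipped rear stops, slide it in under their lips and press it home by feel, firmly but not hard, until its plate bears squarely on both rear stops and on the side stop, whose plunger is then pushed in. Then swing the turn-button fully round over the plate's near edge, and leave the cutters, the solder spool and the flux bottle alone.

Things in the scene. Friction and masses are not known exactly. Their poses are not given: they have to be found in the camera images.
- board: Power board, loose, 0.36 kg give or take a quarter: bare aluminium base plate 130 (x) x 100 (y) x 8 mm with a blue circuit board 110 x 80 x 1.6 mm centred on it (10 mm metal margin all round). Capacitors at x = +43 mm, terminal strip 10 x 60 x 11 mm high at x = -43 mm, 21 mm above the underside. Origin: centre of the underside; +x to the capacitor end, z up.
- heat_sink (a point): Centre of the board's black finned heat sink, 60 (x) x 40 (y) x 36 mm high, 27.6 mm above the board's origin (top at 45.6 mm). Solid enough to grip across y; only parts 2 mm high lie within 20 mm of its y sides. The three capacitors, 17 mm across and 22 mm high, stand in a row along y beyond its +x end.
- plate_far_left (a point): Left (+y) corner of the base plate at the capacitor end, half way up its thickness: (65, 50, 4) mm in the board's frame.
- plate_far_right (a point): Right (-y) corner of the base plate at the capacitor end: (65, -50, 4) mm in the board's frame.
- plate_left (a point): Middle of the base plate's left edge, (0, 50, 4) mm in the board's frame; this edge goes against the side stop.
- fixture: Soldering fixture, fixed: dark resin-fibre base 214 (x) x 210 (y) x 12 mm, its flat top the seat. Origin: centre of the underside; +x away from the robot (turned up to 0.3 rad) to the rear stops, +y to the side stop. Plate home: board axes along the fixture's, board origin at x = 20, z = 12 mm, and y = 50 mm short of the side stop face. The stops are rigid; friction varies.
- rear_stop_left (a point): Centre of the left rear stop's face towards the robot: fixture (85, 33, 16) mm. Rear stops: aluminium blocks 24 mm wide in y, 18 mm deep. Each has a lip 24 mm wide overhanging this face by 7 mm towards the robot, underside 10 mm and top 14 mm above the seat: the 8 mm plate slides in beneath it.
- rear_stop_right (a point): The same for the right rear stop: fixture (85, -27, 16) mm.
- side_stop_track (a point): Where the side stop's face lies at its innermost setting: fixture (20, 45, 16) mm. The stop is an aluminium block 24 (x) x 36 (y) x 10 mm high under a brass nut (top 33 mm above the bench), its face looking to the fixture's -y. It is clamped fast somewhere between this point and 16 mm further out (+y), different each time and not reported: find it by touch.
- seat_plunger (a joint): Travel in m of the brass plunger, 5.6 mm thick, that stands 4 mm out of the middle of the side stop's face: 0 free, 0.004 when the plate bears on the face. Its spring is light (under 0.7 N), too weak to push the board back.
- turn_button (a joint): Angle of the steel turn-button about its upright pivot, rad. At 0 its arm points along the fixture's -y (parked; starts -0.4 to 0.12); it grows anticlockwise from above to a hard stop at 1.571, pointing along +x, 10 mm over the near edge of a plate that is home. Arm 12 mm wide, 46 mm long from the pivot, 10 to 14 mm above the seat. It stays where left; turning takes 0.04 N m.
- button_ear (a point): Centre of the turn-button's upright ear: tab 3 mm thick, 16 mm long along the arm, 10 to 32 mm above the seat (this point at 21 mm), 30 mm from the pivot along the arm and 5.5 mm to its trailing side (parked at 0: towards the fixture's -x). A finger pushes it round from the trailing side.
- button_pivot (a point): Pivot of the turn-button at seat height: fixture (-81, -26, 12) mm. Post 17 mm across.
- cutters: Side cutters with yellow handles, 140 x 45 x 11 mm, lying on the bench; origin under the middle. Leave alone.
- spool: Solder spool standing on end, 56 mm across, 46 mm high; origin under its centre. Leave alone.
- flux: White flux bottle, 38 mm across, 85 mm high; origin under its centre. Leave alone.
Not all that is in view belongs to the job. Of the things that look like the board, the smallest one is meant.

How it is judged:
By the outcome, as a careful person would: the job done as asked, in the order asked, and still so for the second after the job is handed in, with the robot touching nothing.
It also fails if it takes over 72 s, if anything falls off the work surface, if the arm or the gripper's body presses on something with over 40 N, if the wrist force passes 120 N, or if a joint passes its speed limit or range.

## Robot

A 6-joint arm with a two-finger parallel gripper is mounted at the origin on the work surface. World frame = base frame: x ahead of the robot, y to its left, z up, the work surface at z = 0. Lengths are in m, angles in rad, forces in N, time in s.
With the tool pointing down it reaches from about 0.3 to 0.875 m from the base axis. Payload 6.4 kg.
Tool frame: the origin (TCP) lies midway between the tips of the shut fingers; the grasp point (between the pads) lies 19 mm behind it; z points along the fingers, y is the line along which they close (so a half turn about z gives the same grasp; the last joint's range is limited). The gripper opens to 85 mm and grips with 20 to 120 N. Pads are 22 mm wide; open, the fingers measure 114 mm over their backs; the gripper's body (76 mm by 85 mm) begins 54 mm behind the grasp point. The pads swing forward as they close: fully open they stand 13 mm farther back than shut.
Start: joints at [-1.448, 0.181, 1.607, -0, 1.354, -0.206], TCP at [0.186, -0.544, 0.231] pointing down, gripper open.
Joint ranges: [-2.99, 2.99], [-0.89, 2.07], [0.3, 2.58], [-1.14, 4.28], [0, 2.63], [-3.12, 3.12]. Speed limits (rad/s): [2.57, 2.57, 3.01, 3.14, 3.14, 3.14].

## Interface

Orientations are given as a unit quaternion [w, x, y, z].
In Python, from bench import get_obs, camera, hand_in gives the robot as it stands.
- The arm moves only by the tool carry_out, never from a script. Its argument "plan" is a list that holds one entry, the list of rows, each a list of 7 numbers: the shift along the world's x, y, z in m, then the turn, a rotation vector about the world's x, y, z in rad, then the opening, from 0 (shut) to 1 (fully open). In form: [[[x, y, z, rx, ry, rz, hand], ...]]. A call has exactly 5 rows; each row is the pose to reach, as a shift and turn from the pose commanded when the call began; what a row does not reach only later rows make up. A row lasts 1/12 s, in which the tool goes at most 41.7 mm and 7.16 degrees, less where a joint would pass 70% of its speed; a pose out of reach is approached as far as the arm can. A call with a gripper value outside its range is refused whole. The fingers move at their own pace and stop on an object; the grip force is fixed at half the most. Time passes only in rows, so rows that repeat a pose let the fingers close, or fill a call up. It gives the time, the measured TCP pose, the force, the opening and the grip force at its end, in the units of the state.
- get_obs(): the state, without advancing time (a new reading comes with each control period).
- camera(name): name is "scene" or "side" or "wrist"; returns a dict with "pixels" (420x560x3 uint8, red, green, blue), "z_map" (420x560 float32, m along the optical axis (not along the pixel's ray), 0 where there is no reading), "camera_matrix" (3x3 intrinsics, pixels), "k1" (the pictures are not rectified: a ray, as slopes to the right and down, at radius r is drawn at 1 + k1 r^2 times it, then the intrinsics apply), "cam_to_world" (4x4, takes a point from camera to world coordinates). Camera axes: x right, y up, looking along -z (the intrinsics and any distortion apply to the point x, -y, -z); pixel columns grow to the right and rows downward; lengths in m; the calibration is good to about 2 mm. A picture is of the moment at which its call begins.
- hand_in(): hands the job in; it is judged then, once.
The state is a dict: "time_s": time; "q": joint angles; "dq": joint speeds; "joint_efforts": joint torques, N m; "eef_pos": TCP position; "eef_rot": TCP orientation; "wrist_force": force on the tool from outside, world axes, zero at the start; "torque": the same for the moment, N m; "opening": opening from 0.0 (shut) to 1.0 (fully open); "grasp_force": force on a finger pad.
Only numpy, scipy, OpenCV 4.12 (cv2) and the standard library are available. Lean on these libraries where they do the work, as an engineer would, in place of code of your own. Each camera call takes 0.05 s, during which the arm holds its last target. There are 200 camera calls.

## Working session

There is one attempt and no reset: what is moved stays moved. The work goes in short steps, Python scripts to look and compute and a tool call to move; the robot and the scene stay as the last step left them, time stands still between calls to the robot, and variables do not carry over. Pictures are saved under pics/ and viewed, at most 10 in all, crops included, and the job is handed in when it is done.

Besides the shell and the picture viewer there is one more tool, called by a JSON object that holds its "method" and its "body". carry_out: Moves the arm, as the interface text tells. Its arguments: {"type":"object","properties":{"plan":{"type":"array","items":{"type":"array","items":{"type":"array","items":{"type":"number"}}}}},"required":["plan"]}

```bash
mkdir -p pics; ls; cat > h.py <<'E'
import numpy as np, cv2
from bench import get_obs, camera, hand_in
def grab(n):
    c=camera(n); return c
def world(c):
    K=np.array(c["camera_matrix"]);z=np.array(c["z_map"],float);h,w=z.shape
    u,v=np.meshgrid(np.arange(w),np.arange(h))
    xd=(u-K[0,2])/K[0,0]; yd=(v-K[1,2])/K[1,1]
    x,y=xd.copy(),yd.copy()
    for _ in range(20):
        s=1+c["k1"]*(x*x+y*y); x,y=xd/s,yd/s
    P=np.stack([x*z,-y*z,-z,np.ones_like(z)],-1)@np.array(c["cam_to_world"]).T
    P=P[...,:3]; P[z==0]=np.nan
    return P
def save(c,n,crop=None,s=1):
    im=c["pixels"][...,::-1]
    if crop: im=im[crop[1]:crop[3],crop[0]:crop[2]]
    cv2.imwrite("pics/"+n,cv2.resize(im,None,fx=s,fy=s,interpolation=cv2.INTER_CUBIC))
E
python3 - <<'E'
from h import *
import pickle
d={n:grab(n) for n in("scene","side","wrist")}
pickle.dump(d,open("c0.pkl","wb"))
save(d["scene"],"scene0.png");save(d["side"],"side0.png")
for n in d: print(n,d[n]["cam_to_world"],d[n]["camera_matrix"],d[n]["k1"])
print(get_obs())
E
```

```text
pics
scene [[ 0.03988997 -0.70323566  0.70983689  1.27083624]
 [ 0.99920247  0.02935019 -0.0270739  -0.02195772]
 [-0.00179452  0.71035074  0.70384558  0.78548151]
 [ 0.          0.          0.          1.        ]] [[455.80511839   0.         279.20772245]
 [  0.         455.80511839 216.6810234 ]
 [  0.           0.           1.        ]] -0.09067858326453426
side [[-0.9978065   0.01828321 -0.06362323  0.51777364]
 [-0.06413024 -0.50531978  0.86054589  0.7428934 ]
 [-0.01641653  0.86273846  0.50538386  0.47612801]
 [ 0.          0.          0.          1.        ]] [[395.07785002   0.         284.24130166]
 [  0.         395.07785002 213.0813161 ]
 [  0.           0.           1.        ]] -0.11644776200181395
wrist [[ 0.32352546  0.89818833  0.29763905  0.2618536 ]
 [-0.94621659  0.30787733  0.09942692 -0.5180166 ]
 [-0.00233222 -0.31379815  0.94948685  0.3733826 ]
 [ 0.          0.          0.          1.        ]] [[324.6089671    0.         281.89995834]
 [  0.         324.6089671  210.96104475]
 [  0.           0.           1.        ]] 0.017073606617641193
{'time_s': 0.15, 'q': array([-1.44830302e+00,  1.81408654e-01,  1.60775135e+00, -1.72942114e-05,
        1.35381933e+00, -2.06301098e-01]), 'dq': array([-1.12480570e-03, -2.38175634e-03, -4.72144333e-04, -2.72420693e-04,
       -1.52322589e-03,  1.62873507e-05]), 'joint_efforts': array([ 1.17901498e-03, -4.45260429e+01, -3.51691639e+01, -2.44727507e-04,
        5.83522211e-03, -1.10831382e-05]), 'eef_pos': array([ 0.18562714, -0.54376915,  0.23058263]), 'eef_rot': array([-6.93083328e-04,  9.86516645e-01,  1.63659492e-01,  2.06094235e-05]), 'wrist_force': array([-0.61459184, -0.98053774, -0.34975028]), 'torque': array([-0.02892464, -0.05049919, -0.06809573]), 'grasp_force': 0.0, 'opening': 1.0034136432935343}
```

View pics/scene0.png

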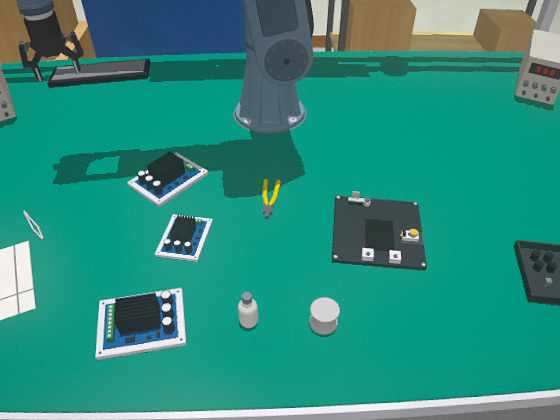

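View pics/side0.png

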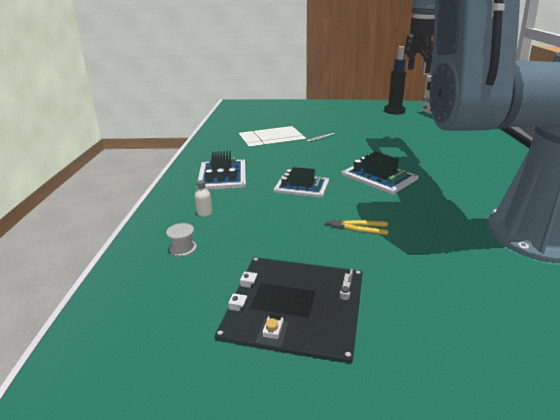

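The scene view shows three boards, at pixels (168,177), (185,237) and (141,322). The fixture is at (378,232), with its rear stops at (368,254) and (395,256), the side stop at (410,235) and the turn-button at (358,198). I'll measure the boards and the fixture next.

```bash
python3 - <<'E'
from h import *
import pickle
d=pickle.load(open("c0.pkl","rb"));c=d["scene"];P=world(c);print("bench z",np.nanmedian(P[280:300,440:500,2]))
for nm,(u0,v0,u1,v1) in dict(A=(115,140,220,210),B=(150,205,220,265),C=(85,280,195,365),F=(325,185,435,275)).items():
    Q=P[v0:v1,u0:u1];g=c["pixels"][v0:v1,u0:u1].astype(int)
    m=np.isfinite(Q[...,2])&(Q[...,2]>0.004)&(Q[...,2]<(0.06))&~((g[...,1]>g[...,0]+30)&(g[...,1]>g[...,2]+15))
    if nm!="F": m&=Q[...,2]<0.013
    n,l,st,_=cv2.connectedComponentsWithStats(m.astype(np.uint8))
    k=1+np.argmax(st[1:,4]);q=Q[l==k]
    r=cv2.minAreaRect((q[:,:2]*1000).astype(np.float32))
    print(nm,len(q),r,"zmed",np.median(q[:,2]),"top",np.nanmax(Q[...,2]))
save(c,"crop1.png",(325,180,435,275),7)
E
```

```text
bench z -0.001380351104163846
A 858 ((324.1407775878906, -283.72216796875), (134.04493713378906, 176.85252380371094), 46.63921356201172) zmed 0.01034124734224906 top 0.06244598125986223
B 978 ((539.7605590820312, -216.95361328125), (102.68940734863281, 134.1502227783203), 78.3656005859375) zmed 0.008168035735759693 top 0.04895756624484704
C 2122 ((770.8785400390625, -279.5997314453125), (133.9738311767578, 172.17091369628906), 9.286725044250488) zmed 0.010664977043182977 top 0.06329359767798104
F 5922 ((538.9046020507812, 238.645263671875), (208.72296142578125, 218.1815185546875), 80.70507049560547) zmed 0.011213142703429047 top 0.04479278372826789
```

View pics/crop1.png

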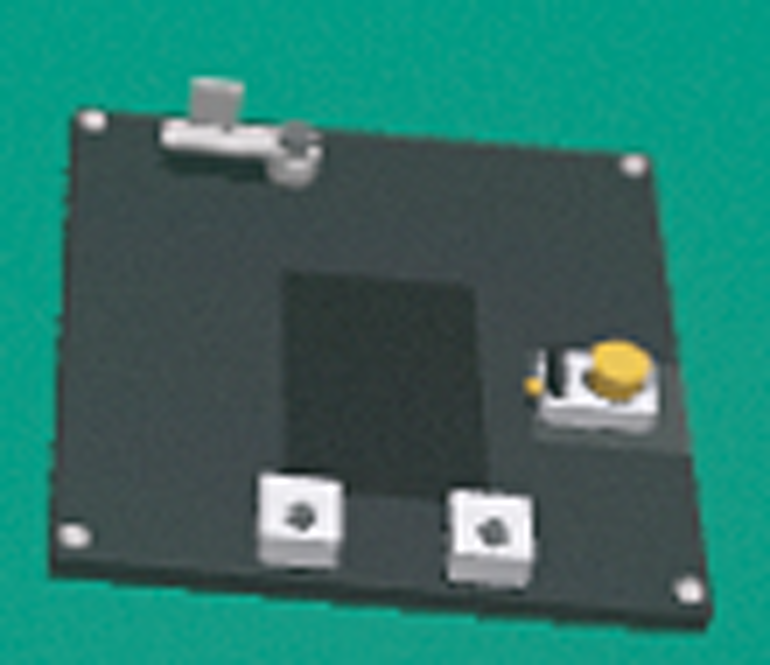

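The smallest board is B: its plate measures 103 x 134 mm, centred near (0.540, -0.217) with yaw of about -11.6°. I'll move above it and then over the fixture, using the wrist camera for measurements at each.

{"method": "carry_out", "body": {"plan": [[[0.12, 0.11, 0.0, 0, 0, -0.2, 1], [0.24, 0.22, 0.0, 0, 0, -0.4, 1], [0.35, 0.32, 0.0, 0, 0, -0.53, 1], [0.35, 0.32, 0.0, 0, 0, -0.53, 1], [0.35, 0.32, 0.0, 0, 0, -0.53, 1]]]}}

```text
time_s: 0.57
eef_pos: [0.3339, -0.4083, 0.2311]
eef_rot: [-0.0, 0.995, -0.104, -0.0]
wrist_force: [0.1, -0.6, 0.9]
opening: 1.001
grasp_force: 0.0
```

{"method": "carry_out", "body": {"plan": [[[0.14, 0.14, 0.0, 0, 0, 0, 1], [0.14, 0.14, 0.0, 0, 0, 0, 1], [0.14, 0.14, 0.0, 0, 0, 0, 1], [0.14, 0.14, 0.0, 0, 0, 0, 1], [0.14, 0.14, 0.0, 0, 0, 0, 1]]]}}

```text
time_s: 0.98
eef_pos: [0.4749, -0.2668, 0.2312]
eef_rot: [-0.0, 0.995, -0.1, 0.0]
wrist_force: [0.2, -0.0, 0.1]
opening: 1.002
grasp_force: 0.0
```

```bash
python3 - <<'E'
from h import *
import pickle
c=grab("wrist");pickle.dump(c,open("c1.pkl","wb"));P=world(c);save(c,"w1.png")
g=c["pixels"].astype(int)
m=(P[...,2]>0.004)&(P[...,2]<0.013)&(np.hypot(P[...,0]-.54,P[...,1]+.217)<.095)&~((g[...,1]>g[...,0]+30)&(g[...,1]>g[...,2]+15))
q=P[m];print(len(q),cv2.minAreaRect((q[:,:2]*1000).astype(np.float32)))
m=(P[...,2]>0.035)&(P[...,2]<0.055)&(np.hypot(P[...,0]-.54,P[...,1]+.217)<.06)
q=P[m];print("sink",len(q),cv2.minAreaRect((q[:,:2]*1000).astype(np.float32)),np.median(q[:,2]))
print("bench",np.nanmedian(P[P[...,2]<.004][:,2]))
E
```

```text
6938 ((539.408935546875, -213.13900756835938), (100.3359146118164, 128.95748901367188), 78.49279022216797)
sink 2044 ((539.507568359375, -213.2890167236328), (40.53197479248047, 59.74504089355469), 78.35145568847656) 0.045087913884293535
bench 0.00029899548487566374
```

View pics/w1.png

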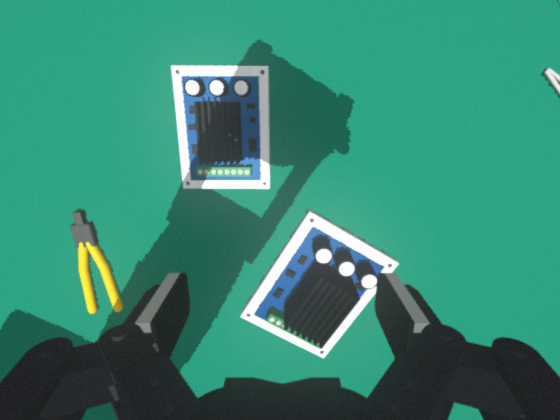

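{"method": "carry_out", "body": {"plan": [[[0.06, 0.5, 0.02, 0, 0, 0.04, 1], [0.06, 0.5, 0.02, 0, 0, 0.04, 1], [0.06, 0.5, 0.02, 0, 0, 0.04, 1], [0.06, 0.5, 0.02, 0, 0, 0.04, 1], [0.06, 0.5, 0.02, 0, 0, 0.04, 1]]]}}

```text
time_s: 1.45
eef_pos: [0.4977, -0.061, 0.2395]
eef_rot: [-0.0, 0.997, -0.081, -0.0]
wrist_force: [0.9, 0.7, 0.2]
opening: 0.994
grasp_force: 0.0
```

{"method": "carry_out", "body": {"plan": [[[0.04, 0.29, 0, 0, 0, 0.0, 1], [0.04, 0.29, 0, 0, 0, 0.0, 1], [0.04, 0.29, 0, 0, 0, 0.0, 1], [0.04, 0.29, 0, 0, 0, 0.0, 1], [0.04, 0.29, 0, 0, 0, 0.0, 1]]]}}

```text
time_s: 1.87
eef_pos: [0.5262, 0.1456, 0.2395]
eef_rot: [0.0, 0.997, -0.08, 0.0]
wrist_force: [1.2, 0.7, -0.2]
opening: 0.999
grasp_force: 0.0
```

{"method": "carry_out", "body": {"plan": [[[0.01, 0.09, 0, 0, 0, 0.0, 1], [0.01, 0.09, 0, 0, 0, 0.0, 1], [0.01, 0.09, 0, 0, 0, 0.0, 1], [0.01, 0.09, 0, 0, 0, 0.0, 1], [0.01, 0.09, 0, 0, 0, 0.0, 1]]]}}

```text
time_s: 2.28
eef_pos: [0.5361, 0.2334, 0.239]
eef_rot: [0.0, 0.997, -0.08, -0.0]
wrist_force: [-0.4, -0.0, -0.3]
opening: 0.998
grasp_force: 0.0
```

The wrist view shows the small board at (220,127) with its capacitors away from the robot. The cutters are clear at (90,260). Next I'll measure the fixture from above.

```bash
python3 - <<'E'
from h import *
import pickle
c=grab("wrist");pickle.dump(c,open("c2.pkl","wb"));P=world(c);save(c,"w2.png")
g=c["pixels"].astype(int)
m=(P[...,2]>0.008)&(P[...,2]<0.016)&(np.hypot(P[...,0]-.54,P[...,1]-.24)<.2)
n,l,st,_=cv2.connectedComponentsWithStats(m.astype(np.uint8));k=1+np.argmax(st[1:,4]);q=P[l==k]
r=cv2.minAreaRect((q[:,:2]*1000).astype(np.float32));print(len(q),r,np.median(q[:,2]))
a=np.deg2rad(r[2]-90);print(a)
o=np.array(r[0])/1000;R=np.array([[np.cos(a),-np.sin(a)],[np.sin(a),np.cos(a)]])
L=(P[...,:2]-o)@R*1000
# raised things in fixture frame
h=(P[...,2]>0.018)&(P[...,2]<.06)&(abs(L[...,0])<115)&(abs(L[...,1])<112)
n,l,st,_=cv2.connectedComponentsWithStats(h.astype(np.uint8))
for k in range(1,n):
    if st[k,4]>25:
        s=l==k;print(st[k],L[s].min(0).round(1),L[s].max(0).round(1),"z",np.percentile(P[s][:,2],[5,50,95]).round(4))
E
```

```text
30411 ((538.58251953125, 241.68609619140625), (211.28802490234375, 213.18487548828125), 80.7654037475586) 0.012207164299418427
-0.16117410969743198
[230  79  24  26 620] [78.3 21.1] [102.6  45.2] z [0.0249 0.0264 0.0292]
[288  79  24  26 616] [ 78.5 -38.6] [102.5 -14.7] z [0.025  0.0263 0.0293]
[192 148  37  23 760] [ 8.  51.3] [32.3 90.8] z [0.0198 0.0236 0.0334]
[289 236  46  22 603] [-88.8 -71.3] [-72.  -17.4] z [0.0224 0.0266 0.0437]
```

View pics/w2.png

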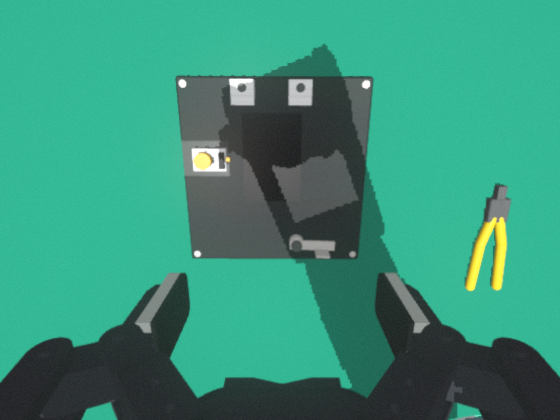

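The fixture frame fits its nominal geometry to about 0.5 mm: origin (0.5386, 0.2417), yaw -0.161, side stop face at y of about 55 mm. In the wrist view the rear stops are at (242,92) and (300,92), the side stop at (208,160) and the button at (310,245), parked near 0. Now I'll go back for the board.

{"method": "carry_out", "body": {"plan": [[[0.003, -0.447, 0, 0, 0, -0.04, 1], [0.003, -0.447, 0, 0, 0, -0.04, 1], [0.003, -0.447, 0, 0, 0, -0.04, 1], [0.003, -0.447, 0, 0, 0, -0.04, 1], [0.003, -0.447, 0, 0, 0, -0.04, 1]]]}}

```text
time_s: 2.75
eef_pos: [0.537, 0.0215, 0.2398]
eef_rot: [0.0, 0.995, -0.102, 0.0]
wrist_force: [0.2, 0.1, -0.2]
opening: 1.001
grasp_force: 0.0
```

{"method": "carry_out", "body": {"plan": [[[0.002, -0.24, 0, 0, 0, 0, 1], [0.002, -0.24, 0, 0, 0, 0, 1], [0.002, -0.24, 0, 0, 0, 0, 1], [0.002, -0.24, 0, 0, 0, 0, 1], [0.002, -0.24, 0, 0, 0, 0, 1]]]}}

```text
time_s: 3.17
eef_pos: [0.5379, -0.1871, 0.2399]
eef_rot: [0.0, 0.995, -0.102, 0.0]
wrist_force: [-0.3, -0.1, -1.1]
opening: 1.0
grasp_force: 0.0
```

{"method": "carry_out", "body": {"plan": [[[0.001, -0.026, -0.02, 0, 0, 0, 1], [0.001, -0.026, -0.06, 0, 0, 0, 1], [0.001, -0.026, -0.1, 0, 0, 0, 1], [0.001, -0.026, -0.14, 0, 0, 0, 1], [0.001, -0.026, -0.14, 0, 0, 0, 1]]]}}

```text
time_s: 3.58
eef_pos: [0.5337, -0.2078, 0.0911]
eef_rot: [-0.003, 0.995, -0.102, -0.007]
wrist_force: [-2.5, 1.7, -0.8]
opening: 0.999
grasp_force: 0.0
```

```bash
python3 - <<'E'
from h import *
import pickle
o=get_obs();print(o["eef_pos"],o["eef_rot"],o["wrist_force"])
c=grab("wrist");P=world(c)
m=(P[...,2]>0.035)&(P[...,2]<0.055)&(np.hypot(P[...,0]-.54,P[...,1]+.217)<.06)
q=P[m];print("sink",len(q),cv2.minAreaRect((q[:,:2]*1000).astype(np.float32)),np.median(q[:,2]))
save(c,"w3.png")
c=pickle.load(open("c2.pkl","rb"));P=world(c);a=-.1612;R=np.array([[np.cos(a),-np.sin(a)],[np.sin(a),np.cos(a)]])
L=(P[...,:2]-[.5386,.2417])@R*1000
z=P[...,2]
s=(z>.03)&(z<.05)&(L[...,0]<-60)&(L[...,0]>-110)&(L[...,1]<-35)&(L[...,1]>-90);print("ear",s.sum(),L[s].mean(0),cv2.minAreaRect(L[s].astype(np.float32)))
s=(z>.0225)&(z<.029)&(L[...,0]<-60)&(L[...,0]>-110)&(L[...,1]<-35)&(L[...,1]>-90);print("arm",cv2.minAreaRect(L[s].astype(np.float32)))
s=(z>.0185)&(z<.025)&(abs(L[...,0]-20)<14)&(L[...,1]<95)&(L[...,1]>40);print("side",cv2.minAreaRect(L[s].astype(np.float32)))
E
```

```text
[ 0.53371117 -0.20781468  0.09114115] [-0.00333945  0.99472702 -0.10227212 -0.00688556] [-2.46126271  1.65810018 -0.80425926]
sink 3270 ((539.1270751953125, -213.550048828125), (40.19883346557617, 61.35162353515625), 78.35611724853516) 0.045669544727147
ear 110 [-86.36832705 -54.91054881] ((-86.92118072509766, -55.15741729736328), (16.06601905822754, 4.142426013946533), 86.13920593261719)
arm ((-81.0760726928711, -53.230674743652344), (36.10460662841797, 12.461788177490234), 89.64764404296875)
side ((20.206527709960938, 70.98762512207031), (39.3902587890625, 24.218130111694336), 89.656494140625)
```

{"method": "carry_out", "body": {"plan": [[[0, 0, 0, 0, 0, 0, 1], [0, 0, -0.01, 0, 0, 0, 1], [0, 0, -0.02, 0, 0, 0, 1], [0, 0, -0.02, 0, 0, 0, 1], [0, 0, -0.02, 0, 0, 0, 1]]]}}

```text
time_s: 4.05
eef_pos: [0.5407, -0.2091, 0.08]
eef_rot: [0.0, 0.995, -0.1, 0.0]
wrist_force: [0.1, 0.3, 1.0]
opening: 1.0
grasp_force: 0.0
```

{"method": "carry_out", "body": {"plan": [[[-0.001, -0.004, 0, 0, 0, 0, 1], [-0.001, -0.004, -0.02, 0, 0, 0, 1], [-0.001, -0.004, -0.04, 0, 0, 0, 1], [-0.001, -0.004, -0.055, 0, 0, 0, 1], [-0.001, -0.004, -0.064, 0, 0, 0, 1]]]}}

```text
time_s: 4.47
eef_pos: [0.5391, -0.2129, 0.0144]
eef_rot: [-0.0, 0.995, -0.1, -0.001]
wrist_force: [-0.8, 0.5, 0.2]
opening: 1.0
grasp_force: 0.0
```

{"method": "carry_out", "body": {"plan": [[[0, 0, 0, 0, 0, 0, 1], [0, 0, 0, 0, 0, 0, 0.3], [0, 0, 0, 0, 0, 0, 0.2], [0, 0, 0, 0, 0, 0, 0.2], [0, 0, 0, 0, 0, 0, 0.2]]]}}

```text
time_s: 4.88
eef_pos: [0.5404, -0.2137, 0.0169]
eef_rot: [0.001, 0.995, -0.1, 0.001]
wrist_force: [-5.9, 7.0, 42.6]
opening: 0.462
grasp_force: 56.9
```

{"method": "carry_out", "body": {"plan": [[[0, 0, 0, 0, 0, 0, 0.2], [0, 0, 0, 0, 0, 0, 0.2], [0, 0, 0, 0, 0, 0, 0.2], [0, 0, 0, 0, 0, 0, 0.2], [0, 0, 0, 0, 0, 0, 0.2]]]}}

```text
time_s: 5.3
eef_pos: [0.5406, -0.2138, 0.017]
eef_rot: [0.001, 0.995, -0.1, 0.001]
wrist_force: [0.1, -0.5, 6.4]
opening: 0.455
grasp_force: 63.1
```

{"method": "carry_out", "body": {"plan": [[[0, 0, 0.01, 0, 0, 0, 0.2], [0, 0, 0.03, 0, 0, 0, 0.2], [0, 0, 0.06, 0, 0, 0, 0.2], [0, 0, 0.09, 0, 0, 0, 0.2], [0, 0, 0.09, 0, 0, 0, 0.2]]]}}

```text
time_s: 5.72
eef_pos: [0.5428, -0.2149, 0.112]
eef_rot: [0.002, 0.995, -0.1, 0.004]
wrist_force: [2.4, -1.1, -2.6]
opening: 0.456
grasp_force: 62.2
```

{"method": "carry_out", "body": {"plan": [[[0, 0.02, 0, 0, 0, 0, 0.2], [0, 0.05, 0, 0, 0, 0.01, 0.2], [0, 0.08, 0, 0, 0, 0.02, 0.2], [0, 0.11, 0, 0, 0, 0.03, 0.2], [0, 0.14, 0, 0, 0, 0.04, 0.2]]]}}

```text
time_s: 6.13
eef_pos: [0.5384, -0.0715, 0.1047]
eef_rot: [-0.0, 0.997, -0.081, -0.001]
wrist_force: [0.6, -0.6, -4.2]
opening: 0.454
grasp_force: 62.0
```

{"method": "carry_out", "body": {"plan": [[[0, 0.035, 0, 0, 0, 0, 0.2], [0, 0.07, 0, 0, 0, 0, 0.2], [0, 0.105, 0, 0, 0, 0, 0.2], [0, 0.14, 0, 0, 0, 0, 0.2], [0, 0.175, 0, 0, 0, 0, 0.2]]]}}

```text
time_s: 6.55
eef_pos: [0.5383, 0.1036, 0.1048]
eef_rot: [0.0, 0.997, -0.081, -0.001]
wrist_force: [0.5, 0.2, -4.5]
opening: 0.455
grasp_force: 62.0
```

{"method": "carry_out", "body": {"plan": [[[0, 0.035, 0, 0, 0, 0, 0.2], [0, 0.07, 0, 0, 0, 0, 0.2], [0, 0.1, 0, 0, 0, 0, 0.2], [0, 0.12, 0, 0, 0, 0, 0.2], [0, 0.13, 0, 0, 0, 0, 0.2]]]}}

```text
time_s: 6.97
eef_pos: [0.5382, 0.2345, 0.1047]
eef_rot: [-0.0, 0.997, -0.079, -0.001]
wrist_force: [0.6, 0.3, -3.3]
opening: 0.458
grasp_force: 62.0
```

{"method": "carry_out", "body": {"plan": [[[0, 0, 0, 0, 0, 0, 0.2], [0, 0, 0, 0, 0, 0, 0.2], [0, 0, 0, 0, 0, 0, 0.2], [0, 0, 0, 0, 0, 0, 0.2], [0, 0, 0, 0, 0, 0, 0.2]]]}}

```text
time_s: 7.38
eef_pos: [0.5398, 0.2306, 0.1055]
eef_rot: [0.0, 0.997, -0.081, -0.0]
wrist_force: [0.3, 0.2, -3.7]
opening: 0.459
grasp_force: 62.0
```

```bash
python3 - <<'E'
from h import *
import pickle
o=get_obs();print(o["eef_pos"],o["eef_rot"],o["wrist_force"],o["torque"],o["opening"])
c=grab("wrist");P=world(c);pickle.dump(c,open("c3.pkl","wb"))
save(c,"w4.png")
q=P[(P[...,2]>0.128)&(P[...,2]<.15)&(np.hypot(P[...,0]-o["eef_pos"][0],P[...,1]-o["eef_pos"][1])<.05)]
print(len(q)and cv2.minAreaRect((q[:,:2]*1000).astype(np.float32)))
E
```

```text
[0.53982827 0.23059878 0.10552861] [ 1.35049347e-04  9.96683906e-01 -8.13705441e-02 -8.98923299e-05] [ 0.28688105  0.17692098 -3.72565056] [ 0.00052628 -0.0162271   0.01691098] 0.459435367563436
((539.2111206054688, 230.31307983398438), (69.62574005126953, 70.81269073486328), 40.14506530761719)
```

View pics/w4.png

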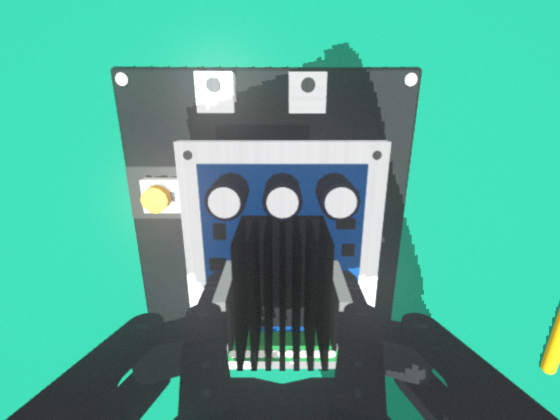

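The board is held square with its capacitors towards the rear stops: far plate corners at (177,142) and (389,142), stops at (214,90) and (307,90), side stop at (160,197). I'll get the plate pose in the fixture frame.

```bash
python3 - <<'E'
from h import *
import pickle
c=pickle.load(open("c3.pkl","rb"));P=world(c);a=-.1612;R=np.array([[np.cos(a),-np.sin(a)],[np.sin(a),np.cos(a)]])
L=(P[...,:2]-[.5386,.2417])@R*1000;z=P[...,2];g=c["pixels"].astype(int)
t=(z>.085)&(z<.108)&(g.min(-1)>110);print(t.sum(),np.percentile(z[t],[5,50,95]))
vs,us=np.where(t)
f=[L[v,u] for u in range(195,375) for v in [vs[us==u].min()] ];f=np.array(f);print("far edge x=a*y+b",np.polyfit(f[:,1],f[:,0],1))
for nm,fn in(("left",np.min),("right",np.max)):
    e=np.array([L[v,fn(us[(vs==v)&(us>165)&(us<400)])] for v in range(150,240)]);p=np.polyfit(e[:,0],e[:,1],1);print(nm,p,p[1]+p[0]*40)
# fixture recheck
m=(z>.018)&(z<.032)&(L[...,0]>70)&(L[...,0]<110)
print("lips",np.nanpercentile(L[m],[1,99],axis=0))
E
```

```text
11174 [0.09543348 0.09672837 0.09790503]
far edge x=a*y+b [1.50055493e-03 6.69445433e+01]
left [-6.08324621e-03  3.91436775e+01] 38.90034769423324
right [ 2.73310467e-03 -6.09883169e+01] -60.8789926867266
lips [[ 78.08195415 -38.87636611]
 [102.60081582  44.25506725]]
```

{"method": "carry_out", "body": {"plan": [[[0.002, 0.002, -0.02, 0, 0, 0, 0.2], [0.005, 0.005, -0.04, 0, 0, 0, 0.2], [0.005, 0.005, -0.055, 0, 0, 0, 0.2], [0.005, 0.005, -0.067, 0, 0, 0, 0.2], [0.005, 0.005, -0.07, 0, 0, 0, 0.2]]]}}

```text
time_s: 7.85
eef_pos: [0.5431, 0.236, 0.0332]
eef_rot: [0.001, 0.997, -0.081, -0.002]
wrist_force: [-0.9, -0.1, -3.1]
opening: 0.454
grasp_force: 61.9
```

{"method": "carry_out", "body": {"plan": [[[0, 0, 0, 0, 0, 0, 0.2], [0, 0, 0, 0, 0, 0, 0.2], [0, 0, -0.002, 0, 0, 0, 0.2], [0, 0, -0.004, 0, 0, 0, 0.2], [0, 0, -0.004, 0, 0, 0, 0.2]]]}}

```text
time_s: 8.27
eef_pos: [0.5449, 0.2369, 0.032]
eef_rot: [-0.0, 0.997, -0.081, 0.0]
wrist_force: [-0.3, -0.9, -3.3]
opening: 0.457
grasp_force: 61.9
```

{"method": "carry_out", "body": {"plan": [[[0, 0, -0.001, 0, 0, 0, 0.2], [0, 0, -0.002, 0, 0, 0, 0.2], [0, 0, -0.0025, 0, 0, 0, 0.2], [0, 0, -0.0025, 0, 0, 0, 0.2], [0, 0, -0.0025, 0, 0, 0, 0.2]]]}}

```text
time_s: 8.68
eef_pos: [0.5447, 0.2369, 0.0291]
eef_rot: [-0.0, 0.997, -0.08, 0.0]
wrist_force: [0.2, 0.1, -3.6]
opening: 0.456
grasp_force: 62.0
```

{"method": "carry_out", "body": {"plan": [[[0, 0, -0.0005, 0, 0, 0, 0.2], [0, 0, -0.0005, 0, 0, 0, 0.2], [0, 0, -0.001, 0, 0, 0, 0.2], [0, 0, -0.001, 0, 0, 0, 0.2], [0, 0, -0.001, 0, 0, 0, 0.2]]]}}

```text
time_s: 9.1
eef_pos: [0.5447, 0.2369, 0.029]
eef_rot: [0.0, 0.997, -0.08, 0.0]
wrist_force: [-5.0, -0.4, 6.7]
opening: 0.456
grasp_force: 63.3
```

{"method": "carry_out", "body": {"plan": [[[0.001, 0, 0.0005, 0, 0, 0, 0.2], [0.003, -0.0005, 0.0005, 0, 0, 0, 0.2], [0.005, -0.0008, 0.0005, 0, 0, 0, 0.2], [0.007, -0.0011, 0.0005, 0, 0, 0, 0.2], [0.007, -0.0011, 0.0005, 0, 0, 0, 0.2]]]}}

```text
time_s: 9.52
eef_pos: [0.5524, 0.2358, 0.029]
eef_rot: [-0.0, 0.997, -0.081, 0.0]
wrist_force: [-1.9, 0.9, 4.1]
opening: 0.458
grasp_force: 63.1
```

{"method": "carry_out", "body": {"plan": [[[0.001, -0.0002, 0, 0, 0, 0, 0.2], [0.002, -0.0003, 0, 0, 0, 0, 0.2], [0.003, -0.0005, 0, 0, 0, 0, 0.2], [0.004, -0.0006, 0, 0, 0, 0, 0.2], [0.004, -0.0006, 0, 0, 0, 0, 0.2]]]}}

```text
time_s: 9.93
eef_pos: [0.5559, 0.2353, 0.029]
eef_rot: [-0.0, 0.997, -0.08, 0.0]
wrist_force: [-4.3, 1.5, 5.7]
opening: 0.456
grasp_force: 63.2
```

```bash
cat > st.py <<'E'
from h import *
o=get_obs();a=-.1612;R=np.array([[np.cos(a),-np.sin(a)],[np.sin(a),np.cos(a)]])
e=o["eef_pos"];r=o["eef_rot"]
print("tcp fix mm",((e[:2]-[.5386,.2417])@R*1000).round(2),"z",e[2].round(4),"yaw",round(2*np.arctan2(r[2],r[1]),4),"F fix",(o["wrist_force"][:2]@R).round(2),o["wrist_force"][2].round(2),"T fix",(o["torque"][:2]@R).round(3),o["torque"][2].round(3))
E
python3 st.py
```

```text
tcp fix mm [18.13 -3.54] z 0.029 yaw -0.1611 F fix [-4.48  0.75] 5.67 T fix [-0.222  0.486] -0.142
```

{"method": "carry_out", "body": {"plan": [[[0.0005, -0.0001, 0, 0, 0, 0, 0.2], [0.001, -0.0002, 0, 0, 0, 0, 0.2], [0.0015, -0.0003, 0, 0, 0, 0, 0.2], [0.002, -0.0003, 0, 0, 0, 0, 0.2], [0.002, -0.0003, 0, 0, 0, 0, 0.2]]]}}

```text
time_s: 10.35
eef_pos: [0.5578, 0.235, 0.029]
eef_rot: [-0.0, 0.997, -0.08, 0.0]
wrist_force: [-5.0, 1.1, 6.9]
opening: 0.46
grasp_force: 63.2
```

```bash
python3 st.py
```

```text
tcp fix mm [19.99 -3.51] z 0.029 yaw -0.1611 F fix [-5.15  0.3 ] 6.87 T fix [-0.292  0.557] -0.027
```

{"method": "carry_out", "body": {"plan": [[[0.0003, -0.0001, 0, 0, 0, 0, 0.2], [0.0005, -0.0001, 0, 0, 0, 0, 0.2], [0.001, -0.0002, 0, 0, 0, 0, 0.2], [0.001, -0.0002, 0, 0, 0, 0, 0.2], [0.001, -0.0002, 0, 0, 0, 0, 0.2]]]}}

```text
time_s: 10.77
eef_pos: [0.5586, 0.2349, 0.029]
eef_rot: [-0.0, 0.997, -0.08, -0.0]
wrist_force: [-4.5, 0.8, 6.4]
opening: 0.46
grasp_force: 63.3
```

```bash
python3 st.py
```

```text
tcp fix mm [20.83 -3.52] z 0.029 yaw -0.1611 F fix [-4.62  0.05] 6.44 T fix [-0.203  0.679] -0.059
```

{"method": "carry_out", "body": {"plan": [[[0.0003, 0.002, 0, 0, 0, 0, 0.2], [0.0006, 0.004, 0, 0, 0, 0, 0.2], [0.001, 0.006, 0, 0, 0, 0, 0.2], [0.0011, 0.007, 0, 0, 0, 0, 0.2], [0.0011, 0.007, 0, 0, 0, 0, 0.2]]]}}

```text
time_s: 11.18
eef_pos: [0.5595, 0.2403, 0.029]
eef_rot: [0.001, 0.997, -0.081, -0.001]
wrist_force: [-5.9, -6.2, 9.5]
opening: 0.455
grasp_force: 63.6
```

```bash
python3 st.py
```

```text
tcp fix mm [20.89  1.96] z 0.029 yaw -0.1618 F fix [-4.87 -7.09] 9.52 T fix [-1.002  0.687] -0.315
```

{"method": "carry_out", "body": {"plan": [[[0.0001, 0.0005, 0, 0, 0, 0, 0.2], [0.0002, 0.001, 0, 0, 0, 0, 0.2], [0.0002, 0.001, 0, 0, 0, 0, 0.2], [0.0002, 0.001, 0, 0, 0, 0, 0.2], [0.0002, 0.001, 0, 0, 0, 0, 0.2]]]}}

```text
time_s: 11.6
eef_pos: [0.5596, 0.2409, 0.029]
eef_rot: [0.001, 0.997, -0.081, -0.001]
wrist_force: [-7.6, -7.6, 10.0]
opening: 0.46
grasp_force: 63.7
```

```bash
python3 st.py
```

```text
tcp fix mm [20.88  2.62] z 0.029 yaw -0.1619 F fix [-6.32 -8.78] 9.97 T fix [-1.187  0.716] -0.311
```

{"method": "carry_out", "body": {"plan": [[[0, 0, 0.0004, 0, 0, 0, 0.2], [0, 0, 0.0008, 0, 0, 0, 0.2], [0, 0, 0.0008, 0, 0, 0, 0.2], [0, 0, 0.0008, 0, 0, 0, 0.2], [0, 0, 0.0008, 0, 0, 0, 0.2]]]}}

```text
time_s: 12.02
eef_pos: [0.5597, 0.2419, 0.029]
eef_rot: [0.001, 0.997, -0.081, -0.0]
wrist_force: [-3.5, -4.0, 1.6]
opening: 0.457
grasp_force: 62.7
```

```bash
python3 st.py
```

```text
tcp fix mm [20.83  3.54] z 0.029 yaw -0.1617 F fix [-2.78 -4.54] 1.63 T fix [-0.72   0.194] -0.295
```

{"method": "carry_out", "body": {"plan": [[[0.0001, 0.0005, 0, 0, 0, 0, 0.2], [0.0002, 0.001, 0, 0, 0, 0, 0.2], [0.0002, 0.001, 0, 0, 0, 0, 0.2], [0.0002, 0.001, 0, 0, 0, 0, 0.2], [0.0002, 0.001, 0, 0, 0, 0, 0.2]]]}}

```text
time_s: 12.43
eef_pos: [0.5599, 0.2426, 0.029]
eef_rot: [0.001, 0.997, -0.081, -0.0]
wrist_force: [-3.8, -5.6, 3.4]
opening: 0.458
grasp_force: 62.8
```

```bash
python3 st.py
```

```text
tcp fix mm [20.89  4.33] z 0.029 yaw -0.1617 F fix [-2.89 -6.17] 3.38 T fix [-0.86   0.246] -0.299
```

{"method": "carry_out", "body": {"plan": [[[0.0001, 0.0005, 0, 0, 0, 0, 0.2], [0.0002, 0.001, 0, 0, 0, 0, 0.2], [0.0002, 0.001, 0, 0, 0, 0, 0.2], [0.0002, 0.001, 0, 0, 0, 0, 0.2], [0.0002, 0.001, 0, 0, 0, 0, 0.2]]]}}

```text
time_s: 12.85
eef_pos: [0.5599, 0.2427, 0.0291]
eef_rot: [0.002, 0.997, -0.081, -0.001]
wrist_force: [-5.1, -8.7, 5.1]
opening: 0.457
grasp_force: 63.1
```

```bash
python3 st.py
```

```text
tcp fix mm [20.87  4.39] z 0.0291 yaw -0.1616 F fix [-3.66 -9.42] 5.12 T fix [-1.498  0.313] -0.259
```

{"method": "carry_out", "body": {"plan": [[[0.0005, -0.0001, 0, 0, 0, 0, 0.2], [0.001, -0.0002, 0, 0, 0, 0, 0.2], [0.001, -0.0002, 0, 0, 0, 0, 0.2], [0.001, -0.0002, 0, 0, 0, 0, 0.2], [0.001, -0.0002, 0, 0, 0, 0, 0.2]]]}}

```text
time_s: 13.27
eef_pos: [0.5599, 0.2427, 0.0291]
eef_rot: [0.002, 0.997, -0.081, -0.002]
wrist_force: [-9.5, -8.9, 9.6]
opening: 0.458
grasp_force: 63.6
```

```bash
python3 st.py
```

```text
tcp fix mm [20.87  4.37] z 0.0291 yaw -0.1616 F fix [ -7.9  -10.35] 9.64 T fix [-1.429  0.858] -0.328
```

{"method": "carry_out", "body": {"plan": [[[0.0005, -0.0001, 0, 0, 0, 0, 0.2], [0.001, -0.0002, 0, 0, 0, 0, 0.2], [0.001, -0.0002, 0, 0, 0, 0, 0.2], [0.001, -0.0002, 0, 0, 0, 0, 0.2], [0.001, -0.0002, 0, 0, 0, 0, 0.2]]]}}

```text
time_s: 13.68
eef_pos: [0.5599, 0.2427, 0.0291]
eef_rot: [0.002, 0.997, -0.081, -0.003]
wrist_force: [-13.4, -8.9, 12.4]
opening: 0.456
grasp_force: 64.0
```

```bash
python3 st.py
```

```text
tcp fix mm [20.85  4.39] z 0.0291 yaw -0.1614 F fix [-11.84 -10.98] 12.39 T fix [-1.427  1.333] -0.327
```

{"method": "carry_out", "body": {"plan": [[[0, 0, 0.0003, 0, 0, 0.005, 0.2], [0, 0, 0.0005, 0, 0, 0.01, 0.2], [0, 0, 0.0005, 0, 0, 0.01, 0.2], [0, 0, 0.0005, 0, 0, 0.01, 0.2], [0, 0, 0.0005, 0, 0, 0.01, 0.2]]]}}

```text
time_s: 14.1
eef_pos: [0.5598, 0.2426, 0.0291]
eef_rot: [0.001, 0.997, -0.077, -0.003]
wrist_force: [-12.6, -8.4, 8.3]
opening: 0.46
grasp_force: 63.7
```

```bash
python3 st.py
```

```text
tcp fix mm [20.79  4.32] z 0.0291 yaw -0.1536 F fix [-11.05 -10.34] 8.3 T fix [-1.453  1.168] -1.233
```

{"method": "carry_out", "body": {"plan": [[[0, 0, 0, 0, 0, -0.01, 0.2], [0, 0, 0, 0, 0, -0.02, 0.2], [0, 0, 0, 0, 0, -0.02, 0.2], [0, 0, 0, 0, 0, -0.02, 0.2], [0, 0, 0, 0, 0, -0.02, 0.2]]]}}

```text
time_s: 14.52
eef_pos: [0.5597, 0.2427, 0.0291]
eef_rot: [0.002, 0.996, -0.084, -0.003]
wrist_force: [-11.7, -8.8, 9.1]
opening: 0.456
grasp_force: 63.6
```

```bash
python3 st.py
```

```text
tcp fix mm [20.7   4.39] z 0.0291 yaw -0.1691 F fix [-10.1  -10.54] 9.14 T fix [-1.254  1.27 ] 0.605
```

{"method": "carry_out", "body": {"plan": [[[0.0003, 0.0002, 0, 0, 0, 0.005, 0.2], [0.0005, 0.0003, 0, 0, 0, 0.009, 0.2], [0.0005, 0.0003, 0, 0, 0, 0.009, 0.2], [0.0005, 0.0003, 0, 0, 0, 0.009, 0.2], [0.0005, 0.0003, 0, 0, 0, 0.009, 0.2]]]}}

```text
time_s: 14.93
eef_pos: [0.5599, 0.2427, 0.0292]
eef_rot: [0.002, 0.997, -0.081, -0.003]
wrist_force: [-13.5, -9.4, 10.8]
opening: 0.455
grasp_force: 63.8
```

```bash
python3 st.py
```

```text
tcp fix mm [20.85  4.37] z 0.0292 yaw -0.1623 F fix [-11.82 -11.4 ] 10.84 T fix [-1.646  1.379] -0.333
```

{"method": "carry_out", "body": {"plan": [[[-0.0007, -0.0006, 0.0004, 0, 0, 0, 0.2], [-0.0007, -0.0006, 0.0004, 0, 0, 0, 0.2], [-0.0007, -0.0006, 0.0004, 0, 0, 0, 0.6], [-0.0007, -0.0006, 0.0004, 0, 0, 0, 0.62], [-0.0007, -0.0006, 0.0004, 0, 0, 0, 0.62]]]}}

```text
time_s: 15.35
eef_pos: [0.5629, 0.2442, 0.0304]
eef_rot: [-0.0, 0.997, -0.081, 0.001]
wrist_force: [0.2, 0.5, 0.0]
opening: 0.616
grasp_force: 0.0
```

```bash
python3 st.py
```

```text
tcp fix mm [23.61  6.39] z 0.0304 yaw -0.1622 F fix [0.13 0.55] 0.02 T fix [-0.02   0.025] -0.007
```

{"method": "carry_out", "body": {"plan": [[[0, 0, 0.005, 0, 0, 0, 0.62], [0, 0, 0.025, 0, 0, 0, 0.62], [0, 0, 0.06, 0, 0, 0, 0.62], [0, 0, 0.1, 0, 0, 0, 0.62], [0, 0, 0.1, 0, 0, 0, 0.62]]]}}

```text
time_s: 15.77
eef_pos: [0.5676, 0.2455, 0.1396]
eef_rot: [-0.002, 0.997, -0.081, 0.007]
wrist_force: [2.2, 0.8, 0.6]
opening: 0.62
grasp_force: 0.0
```

{"method": "carry_out", "body": {"plan": [[[-0.01, 0, 0.03, 0, 0, 0, 0], [-0.02, 0, 0.03, 0, 0, 0, 0], [-0.04, 0, 0.03, 0, 0, 0, 0], [-0.04, 0, 0.03, 0, 0, 0, 0], [-0.04, 0, 0.03, 0, 0, 0, 0]]]}}

```text
time_s: 16.18
eef_pos: [0.5217, 0.2443, 0.1604]
eef_rot: [-0.0, 0.997, -0.081, 0.0]
wrist_force: [0.3, 0.2, 0.1]
opening: 0.001
grasp_force: 0.0
```

```bash
cat > chk.py <<'E'
from h import *
import sys,pickle
c=grab("wrist");P=world(c);pickle.dump(c,open("ck.pkl","wb"))
a=-.1612;R=np.array([[np.cos(a),-np.sin(a)],[np.sin(a),np.cos(a)]])
L=(P[...,:2]-[.5386,.2417])@R*1000;z=P[...,2];g=c["pixels"].astype(int)
t=(z>.045)&(z<.064)&(abs(L[...,0]-20)<45)&(abs(L[...,1]-5)<30)&(g.max(-1)<110)
print("sink",t.sum(),cv2.minAreaRect(L[t].astype(np.float32)))
blue=(g[...,2]>g[...,0]+40)&(z>.015)&(z<.035);print("blue",cv2.minAreaRect(L[blue].astype(np.float32)))
save(c,sys.argv[1])
E
python3 st.py; python3 chk.py w5.png
```

```text
tcp fix mm [-17.14  -0.18] z 0.1604 yaw -0.1614 F fix [0.3  0.29] 0.08 T fix [ 0.    -0.011] -0.003
sink 2175 ((25.759166717529297, 8.884632110595703), (72.00981903076172, 50.0662956237793), 1.274340271949768)
blue ((19.58623504638672, 3.886486053466797), (79.84747314453125, 109.54988861083984), 89.83898162841797)
```

View pics/w5.png

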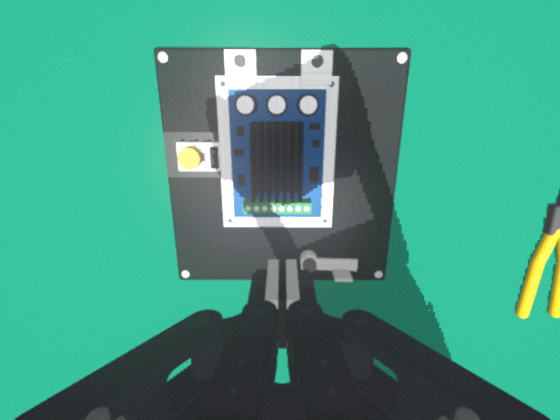

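The released board lies at fixture (19.6, 3.9) with yaw error of about 0.003. The lips overlap the plate at (240,78) and (317,78), and its left edge is close to the side stop at (214,157). I'll check that contact more closely.

```bash
python3 - <<'E'
from h import *
import pickle
c=pickle.load(open("ck.pkl","rb"));c2=pickle.load(open("c2.pkl","rb"))
a=-.1612;R=np.array([[np.cos(a),-np.sin(a)],[np.sin(a),np.cos(a)]])
for cc,rows,us in((c,(152,157,162),range(172,232)),(c2,(154,160,165),range(188,234))):
    P=world(cc);L=(P[...,:2]-[.5386,.2417])@R*1000
    for v in rows:
        print(v,[(round(float(L[v,u,1]),1),round(float(P[v,u,2]*1000)),int(cc["pixels"][v,u].mean())) for u in us if u%2==0 and L[v,u,1]<62+30])
P=world(c);L=(P[...,:2]-[.5386,.2417])@R*1000;z=P[...,2];g=c["pixels"].astype(int)
im1=cv2.resize(c["pixels"][125:190,165:245,::-1],None,fx=5,fy=5,interpolation=cv2.INTER_CUBIC)
im2=cv2.resize(c["pixels"][45:105,205:350,::-1],None,fx=5,fy=5,interpolation=cv2.INTER_CUBIC)[:, :725]
W=np.zeros((600,725,3),np.uint8);W[:300]=im2[:300];W[300:600,:400]=im1[:300];cv2.imwrite("pics/z1.png",W)
E
```

```text
152 [(86.0, 32, 254), (84.4, 32, 228), (82.7, 32, 221), (80.6, 33, 221), (79.3, 32, 221), (77.6, 32, 221), (76.0, 32, 223), (74.1, 33, 222), (72.5, 33, 224), (71.0, 33, 211), (69.9, 30, 148), (69.9, 24, 148), (68.4, 23, 242), (66.5, 24, 253), (65.4, 21, 255), (63.3, 23, 255), (60.1, 29, 149), (58.7, 28, 126), (56.8, 29, 105), (55.0, 29, 89), (54.9, 22, 173), (53.3, 21, 206), (51.7, 20, 216), (49.9, 21, 212), (48.1, 21, 210), (46.5, 21, 213), (44.9, 20, 175)]
157 [(86.2, 33, 220), (84.5, 33, 220), (83.2, 32, 220), (81.3, 32, 222), (79.8, 32, 222), (77.6, 34, 222), (76.2, 33, 223), (74.4, 33, 223), (72.9, 33, 224), (71.2, 33, 225), (69.7, 32, 220), (68.8, 29, 146), (68.7, 23, 128), (67.1, 22, 186), (65.2, 23, 255), (63.8, 22, 255), (60.3, 30, 194), (58.5, 30, 117), (57.0, 29, 88), (55.3, 30, 86), (55.1, 22, 162), (53.7, 20, 201), (52.0, 20, 213), (50.3, 20, 213), (48.5, 20, 210), (46.9, 20, 209), (45.0, 20, 192)]
162 [(89.8, 23, 250), (85.4, 31, 220), (83.2, 33, 218), (81.3, 34, 219), (80.2, 32, 220), (78.4, 32, 221), (76.6, 33, 221), (75.0, 32, 221), (73.1, 33, 222), (71.7, 32, 222), 
[... 635 characters left out ...]
9, 12, 97)]
160 [(85.8, 33, 221), (83.3, 34, 216), (81.2, 34, 216), (79.7, 31, 217), (77.0, 33, 218), (75.0, 33, 217), (73.2, 32, 218), (70.9, 32, 218), (68.8, 32, 176), (68.6, 23, 110), (66.7, 21, 225), (64.1, 23, 255), (60.7, 29, 218), (58.6, 29, 107), (56.3, 29, 102), (55.7, 21, 111), (53.9, 19, 207), (51.4, 20, 209), (50.6, 11, 120), (48.0, 13, 101)]
165 [(89.1, 22, 250), (84.1, 33, 214), (82.1, 32, 214), (79.8, 33, 214), (78.0, 31, 216), (75.6, 32, 216), (73.1, 34, 216), (71.2, 32, 217), (71.6, 21, 206), (68.8, 23, 255), (66.7, 23, 255), (64.9, 21, 255), (61.1, 29, 239), (58.8, 29, 108), (56.6, 30, 109), (55.4, 24, 119), (54.7, 15, 191), (52.8, 13, 147), (50.8, 12, 104), (48.5, 12, 99)]
```

View pics/z1.png

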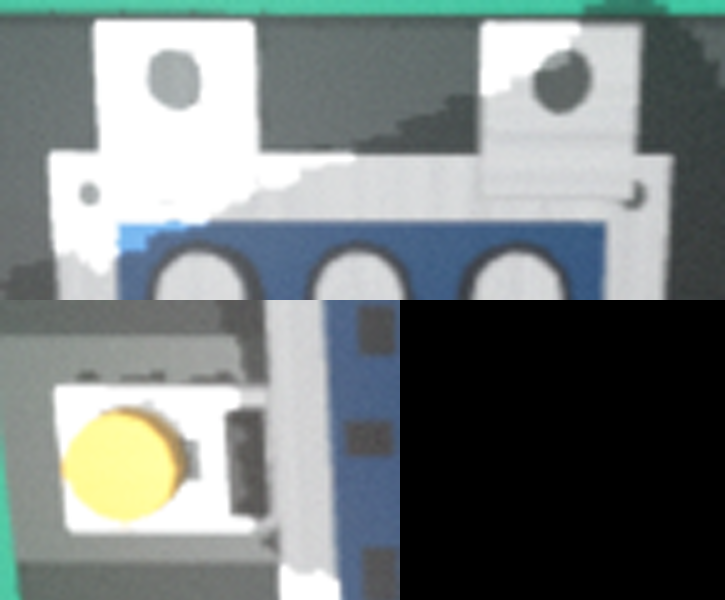

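The plate sits evenly under both lips (top crop) and flush with the side stop block (lower crop, near (270,440)). To make sure it is square, I'll nudge the near edge with closed fingers, then the right edge.

{"method": "carry_out", "body": {"plan": [[[-0.02, 0.005, -0.02, 0, 0, 0, 0], [-0.048, 0.0125, -0.04, 0, 0, 0, 0], [-0.048, 0.0125, -0.07, 0, 0, 0, 0], [-0.048, 0.0125, -0.1, 0, 0, 0, 0], [-0.048, 0.0125, -0.1, 0, 0, 0, 0]]]}}

```text
time_s: 16.65
eef_pos: [0.4702, 0.2553, 0.0546]
eef_rot: [0.002, 0.997, -0.081, -0.004]
wrist_force: [-1.7, -0.8, -1.1]
opening: 0.002
grasp_force: 0.0
```

{"method": "carry_out", "body": {"plan": [[[0, 0, -0.015, 0, 0, 0, 0], [0, 0, -0.03, 0, 0, 0, 0], [0, 0, -0.04, 0, 0, 0, 0], [0, 0, -0.044, 0, 0, 0, 0], [0, 0, -0.044, 0, 0, 0, 0]]]}}

```text
time_s: 17.07
eef_pos: [0.4742, 0.2563, 0.016]
eef_rot: [0.0, 0.997, -0.081, -0.0]
wrist_force: [0.9, 0.2, -0.6]
opening: 0.003
grasp_force: 0.0
```

```bash
python3 st.py
```

```text
tcp fix mm [-65.88   4.07] z 0.016 yaw -0.1625 F fix [0.89 0.39] -0.62 T fix [-0.05   0.014] 0.009
```

{"method": "carry_out", "body": {"plan": [[[0.003, -0.0005, 0, 0, 0, 0, 0], [0.006, -0.001, 0, 0, 0, 0, 0], [0.008, -0.0013, 0, 0, 0, 0, 0], [0.009, -0.0015, 0, 0, 0, 0, 0], [0.009, -0.0015, 0, 0, 0, 0, 0]]]}}

```text
time_s: 17.48
eef_pos: [0.4839, 0.2551, 0.0169]
eef_rot: [-0.0, 0.997, -0.081, 0.001]
wrist_force: [-0.1, 0.5, -0.1]
opening: 0.001
grasp_force: 0.0
```

{"method": "carry_out", "body": {"plan": [[[0.001, -0.0002, 0, 0, 0, 0, 0], [0.002, -0.0003, 0, 0, 0, 0, 0], [0.002, -0.0003, 0, 0, 0, 0, 0], [0.002, -0.0003, 0, 0, 0, 0, 0], [0.002, -0.0003, 0, 0, 0, 0, 0]]]}}

```text
time_s: 17.9
eef_pos: [0.4841, 0.2548, 0.016]
eef_rot: [0.0, 0.997, -0.081, -0.001]
wrist_force: [-6.5, 1.3, 3.8]
opening: 0.003
grasp_force: 2.7
```

```bash
python3 st.py
```

```text
tcp fix mm [-55.87   4.14] z 0.016 yaw -0.162 F fix [-6.65  0.22] 3.8 T fix [0.096 0.889] -0.017
```

{"method": "carry_out", "body": {"plan": [[[0.0005, -0.0001, 0, 0, 0, 0, 0], [0.001, -0.0002, 0, 0, 0, 0, 0], [0.0015, -0.0002, 0, 0, 0, 0, 0], [0.0015, -0.0002, 0, 0, 0, 0, 0], [0.0015, -0.0002, 0, 0, 0, 0, 0]]]}}

```text
time_s: 18.32
eef_pos: [0.4842, 0.2547, 0.0158]
eef_rot: [0.0, 0.997, -0.081, -0.002]
wrist_force: [-9.5, 2.3, 7.4]
opening: 0.003
grasp_force: 4.8
```

```bash
python3 st.py
```

```text
tcp fix mm [-55.73   4.09] z 0.0158 yaw -0.1618 F fix [-9.75  0.71] 7.44 T fix [0.092 1.574] 0.018
```

{"method": "carry_out", "body": {"plan": [[[-0.006, 0.001, 0, 0, 0, 0, 0], [-0.012, 0.002, 0.005, 0, 0, 0, 0], [-0.012, 0.002, 0.03, 0, 0, 0, 0], [-0.012, 0.002, 0.065, 0, 0, 0, 0], [0.005, -0.018, 0.07, 0, 0, 0, 0]]]}}

```text
time_s: 18.73
eef_pos: [0.4926, 0.2395, 0.0914]
eef_rot: [-0.002, 0.997, -0.079, 0.003]
wrist_force: [1.4, 0.4, 0.7]
opening: -0.007
grasp_force: 0.0
```

{"method": "carry_out", "body": {"plan": [[[0.02, -0.025, 0, 0, 0, 0, 0], [0.04, -0.05, 0, 0, 0, 0, 0], [0.055, -0.069, 0, 0, 0, 0, 0], [0.055, -0.069, 0, 0, 0, 0, 0], [0.055, -0.069, 0, 0, 0, 0, 0]]]}}

```text
time_s: 19.15
eef_pos: [0.5475, 0.1664, 0.0867]
eef_rot: [-0.0, 0.997, -0.082, 0.001]
wrist_force: [-0.4, -0.0, 0.1]
opening: 0.002
grasp_force: 0.0
```

```bash
python3 st.py
```

```text
tcp fix mm [ 20.9  -72.91] z 0.0867 yaw -0.1648 F fix [-0.43 -0.08] 0.14 T fix [-0.016  0.082] 0.011
```

{"method": "carry_out", "body": {"plan": [[[0, 0, -0.03, 0, 0, 0, 0], [0, 0, -0.055, 0, 0, 0, 0], [0, 0, -0.068, 0, 0, 0, 0], [0, 0, -0.0705, 0, 0, 0, 0], [0, 0, -0.0705, 0, 0, 0, 0]]]}}

```text
time_s: 19.57
eef_pos: [0.5454, 0.1681, 0.015]
eef_rot: [0.0, 0.997, -0.081, -0.001]
wrist_force: [-0.7, -0.0, 0.1]
opening: -0.003
grasp_force: 0.0
```

{"method": "carry_out", "body": {"plan": [[[0.0003, 0.002, 0, 0, 0, 0, 0], [0.0007, 0.004, 0, 0, 0, 0, 0], [0.001, 0.006, 0, 0, 0, 0, 0], [0.0013, 0.008, 0, 0, 0, 0, 0], [0.0016, 0.01, 0, 0, 0, 0, 0]]]}}

```text
time_s: 19.98
eef_pos: [0.5488, 0.1778, 0.0166]
eef_rot: [-0.0, 0.997, -0.081, 0.001]
wrist_force: [-0.6, 0.5, 0.5]
opening: -0.001
grasp_force: 0.0
```

{"method": "carry_out", "body": {"plan": [[[0.0002, 0.001, 0, 0, 0, 0, 0], [0.0003, 0.002, 0, 0, 0, 0, 0], [0.0005, 0.003, 0, 0, 0, 0, 0], [0.0005, 0.003, 0, 0, 0, 0, 0], [0.0005, 0.003, 0, 0, 0, 0, 0]]]}}

```text
time_s: 20.4
eef_pos: [0.5487, 0.1804, 0.0157]
eef_rot: [0.0, 0.997, -0.081, -0.0]
wrist_force: [0.5, -1.2, 1.2]
opening: 0.004
grasp_force: 0.0
```

```bash
python3 st.py
```

```text
tcp fix mm [ 19.8  -58.86] z 0.0157 yaw -0.1622 F fix [ 0.69 -1.07] 1.15 T fix [-0.032 -0.013] 0.051
```

Possibly just touching. I'll creep on.

{"method": "carry_out", "body": {"plan": [[[0.0001, 0.0005, 0, 0, 0, 0, 0], [0.0002, 0.001, 0, 0, 0, 0, 0], [0.0002, 0.0015, 0, 0, 0, 0, 0], [0.0002, 0.0015, 0, 0, 0, 0, 0], [0.0002, 0.0015, 0, 0, 0, 0, 0]]]}}

```text
time_s: 20.82
eef_pos: [0.5489, 0.182, 0.0158]
eef_rot: [-0.0, 0.997, -0.081, -0.0]
wrist_force: [0.6, 0.6, 0.6]
opening: 0.003
grasp_force: 0.0
```

```bash
python3 st.py
```

```text
tcp fix mm [ 19.78 -57.29] z 0.0158 yaw -0.1622 F fix [0.53 0.65] 0.59 T fix [ 0.036 -0.033] -0.014
```

{"method": "carry_out", "body": {"plan": [[[0.0001, 0.0005, 0, 0, 0, 0, 0], [0.0002, 0.001, 0, 0, 0, 0, 0], [0.0002, 0.0012, 0, 0, 0, 0, 0], [0.0002, 0.0012, 0, 0, 0, 0, 0], [0.0002, 0.0012, 0, 0, 0, 0, 0]]]}}

```text
time_s: 21.23
eef_pos: [0.5491, 0.1832, 0.0157]
eef_rot: [0.0, 0.997, -0.081, -0.0]
wrist_force: [0.3, -0.1, 0.3]
opening: 0.004
grasp_force: 0.0
```

```bash
python3 st.py
```

```text
tcp fix mm [ 19.76 -56.07] z 0.0157 yaw -0.1621 F fix [ 0.29 -0.01] 0.32 T fix [0.051 0.033] -0.053
```

{"method": "carry_out", "body": {"plan": [[[0.0001, 0.0005, 0, 0, 0, 0, 0], [0.0002, 0.001, 0, 0, 0, 0, 0], [0.0002, 0.0015, 0, 0, 0, 0, 0], [0.0003, 0.002, 0, 0, 0, 0, 0], [0.0003, 0.002, 0, 0, 0, 0, 0]]]}}

```text
time_s: 21.65
eef_pos: [0.5495, 0.1853, 0.0158]
eef_rot: [-0.0, 0.997, -0.081, 0.0]
wrist_force: [0.2, -0.4, 0.6]
opening: -0.0
grasp_force: 0.0
```

```bash
python3 st.py
```

```text
tcp fix mm [ 19.78 -53.96] z 0.0158 yaw -0.1621 F fix [ 0.22 -0.34] 0.64 T fix [ 0.009 -0.033] -0.035
```

{"method": "carry_out", "body": {"plan": [[[0.0001, 0.0005, 0, 0, 0, 0, 0], [0.0002, 0.001, 0, 0, 0, 0, 0], [0.0002, 0.0012, 0, 0, 0, 0, 0], [0.0002, 0.0012, 0, 0, 0, 0, 0], [0.0002, 0.0012, 0, 0, 0, 0, 0]]]}}

```text
time_s: 22.07
eef_pos: [0.5496, 0.1864, 0.0158]
eef_rot: [0.0, 0.997, -0.081, -0.0]
wrist_force: [-0.3, 0.2, 1.1]
opening: -0.001
grasp_force: 0.0
```

```bash
python3 st.py
```

```text
tcp fix mm [ 19.75 -52.85] z 0.0158 yaw -0.1622 F fix [-0.36  0.19] 1.05 T fix [-0.054 -0.021] -0.034
```

{"method": "carry_out", "body": {"plan": [[[0.0001, 0.0005, 0, 0, 0, 0, 0], [0.0002, 0.001, 0, 0, 0, 0, 0], [0.0002, 0.0015, 0, 0, 0, 0, 0], [0.0002, 0.0015, 0, 0, 0, 0, 0], [0.0002, 0.0015, 0, 0, 0, 0, 0]]]}}

```text
time_s: 22.48
eef_pos: [0.5497, 0.1871, 0.0157]
eef_rot: [0.001, 0.997, -0.081, -0.0]
wrist_force: [-1.0, -5.1, 2.8]
opening: 0.001
grasp_force: 2.7
```

```bash
python3 st.py
```

```text
tcp fix mm [ 19.76 -52.11] z 0.0157 yaw -0.1621 F fix [-0.18 -5.16] 2.76 T fix [-0.882 -0.007] 0.009
```

{"method": "carry_out", "body": {"plan": [[[0.0001, 0.0005, 0, 0, 0, 0, 0], [0.0002, 0.001, 0, 0, 0, 0, 0], [0.0002, 0.0015, 0, 0, 0, 0, 0], [0.0002, 0.0015, 0, 0, 0, 0, 0], [0.0002, 0.0015, 0, 0, 0, 0, 0]]]}}

```text
time_s: 22.9
eef_pos: [0.5498, 0.1873, 0.0157]
eef_rot: [0.002, 0.997, -0.081, -0.001]
wrist_force: [-1.7, -10.2, 2.8]
opening: 0.002
grasp_force: 5.5
```

```bash
python3 st.py
```

```text
tcp fix mm [ 19.76 -51.92] z 0.0157 yaw -0.1619 F fix [ -0.07 -10.3 ] 2.81 T fix [-1.892  0.011] 0.019
```

The side stop is rigid too (10 N, no movement), so the plate is home. Next is the turn-button: I'll back off and go round behind the ear while the script computes waypoints.

{"method": "carry_out", "body": {"plan": [[[-0.001, -0.006, 0, 0, 0, 0, 0], [-0.002, -0.012, 0.005, 0, 0, 0, 0], [-0.002, -0.012, 0.03, 0, 0, 0, 0], [-0.002, -0.012, 0.06, 0, 0, 0, 0], [-0.03, -0.01, 0.065, 0, 0, 0, 0]]]}}

```text
time_s: 23.32
eef_pos: [0.5275, 0.1793, 0.0869]
eef_rot: [-0.002, 0.997, -0.082, 0.006]
wrist_force: [2.0, 0.1, 2.7]
opening: -0.005
grasp_force: 0.0
```

{"method": "carry_out", "body": {"plan": [[[-0.03, 0.006, 0, 0, 0, 0, 0], [-0.06, 0.012, 0, 0, 0, 0, 0], [-0.09, 0.02, 0, 0, 0, 0, 0], [-0.1, 0.025, 0, 0, 0, 0, 0], [-0.1, 0.025, 0, 0, 0, 0, 0]]]}}

```text
time_s: 23.73
eef_pos: [0.4176, 0.2053, 0.0808]
eef_rot: [-0.0, 0.997, -0.08, -0.001]
wrist_force: [0.3, -0.0, -0.5]
opening: -0.001
grasp_force: 0.0
```

```bash
cat > btn.py <<'E'
from h import *
import sys
a=-.1612;R=np.array([[np.cos(a),-np.sin(a)],[np.sin(a),np.cos(a)]])
e=get_obs()["eef_pos"]
piv=np.array([-81,-26.])
def W(p): return np.array([.5386,.2417])+R@(np.array(p)/1000)
for th,over in [(0,-6)]+[(t,1) for t in np.arange(0,1.6,.1571)]+[(1.571,3)]:
    u=np.array([np.sin(th),-np.cos(th)]);n=np.array([np.cos(th),np.sin(th)])
    p=piv+27*u-(7+11*n[0]+6.3*n[1]-over)*n
    print(round(th,2),p.round(1),((W(p)-e[:2])*1000).round(1))
print(e)
E
python3 st.py;python3 btn.py
```

```text
tcp fix mm [-113.63  -55.39] z 0.0808 yaw -0.1605 F fix [0.33 0.02] -0.46 T fix [-0.038 -0.007] 0.021
0 [-105.  -53.] [8.9 1. ]
0.0 [-98. -53.] [15.8 -0.1]
0.16 [-94.4 -55.5] [19.  -3.2]
0.31 [-90.2 -57.4] [22.8 -5.7]
0.47 [-85.4 -58.5] [27.4 -7.6]
0.63 [-80.2 -58.8] [32.5 -8.7]
0.79 [-74.8 -58. ] [37.9 -8.8]
0.94 [-69.5 -56.1] [43.5 -7.8]
1.1 [-64.5 -53.1] [48.9 -5.6]
1.26 [-60.1 -49. ] [53.9 -2.3]
1.41 [-56.5 -44. ] [58.2  2.1]
1.57 [-54.  -38.3] [61.6  7.3]
1.57 [-54.  -36.3] [61.9  9.3]
[0.41755398 0.20526523 0.08078848]
```

{"method": "carry_out", "body": {"plan": [[[0, 0, -0.025, 0, 0, 0, 0], [0, 0, -0.045, 0, 0, 0, 0], [0, 0, -0.053, 0, 0, 0, 0], [0.005, 0.001, -0.053, 0, 0, 0, 0], [0.009, 0.001, -0.053, 0, 0, 0, 0]]]}}

```text
time_s: 24.15
eef_pos: [0.4303, 0.2054, 0.028]
eef_rot: [-0.0, 0.997, -0.081, 0.0]
wrist_force: [-0.7, 0.2, 1.1]
opening: 0.001
grasp_force: 0.0
```

{"method": "carry_out", "body": {"plan": [[[0.0035, -0.0005, 0, 0, 0, 0, 0], [0.007, -0.001, 0, 0, 0, 0, 0], [0.0085, -0.0026, 0, 0, 0, 0, 0], [0.01, -0.0042, 0, 0, 0, 0, 0], [0.01, -0.0042, 0, 0, 0, 0, 0]]]}}

```text
time_s: 24.57
eef_pos: [0.4399, 0.201, 0.0283]
eef_rot: [-0.0, 0.997, -0.081, 0.001]
wrist_force: [-0.1, 0.0, 0.5]
opening: -0.0
grasp_force: 0.2
```

```bash
python3 st.py
```

```text
tcp fix mm [-90.89 -55.97] z 0.0283 yaw -0.1624 F fix [-0.12 -0.01] 0.46 T fix [0.018 0.048] 0.018
```

{"method": "carry_out", "body": {"plan": [[[0.002, -0.0013, 0, 0, 0, 0, 0], [0.0038, -0.0025, 0, 0, 0, 0, 0], [0.006, -0.0035, 0, 0, 0, 0, 0], [0.0084, -0.0044, 0, 0, 0, 0, 0], [0.0084, -0.0044, 0, 0, 0, 0, 0]]]}}

```text
time_s: 24.98
eef_pos: [0.4481, 0.1965, 0.0278]
eef_rot: [0.0, 0.997, -0.081, 0.0]
wrist_force: [-1.3, 0.3, -0.5]
opening: 0.0
grasp_force: 0.4
```

```bash
python3 st.py
```

```text
tcp fix mm [-82.12 -59.14] z 0.0278 yaw -0.1624 F fix [-1.3   0.08] -0.48 T fix [-0.096  0.093] -0.083
```

{"method": "carry_out", "body": {"plan": [[[0.0025, 0, 0, 0, 0, 0, 0], [0.0075, 0, 0, 0, 0, 0, 0], [0.013, 0.001, 0, 0, 0, 0, 0], [0.0185, 0.0032, 0, 0, 0, 0, 0], [0.0185, 0.0032, 0, 0, 0, 0, 0]]]}}

```text
time_s: 25.4
eef_pos: [0.4632, 0.2018, 0.0269]
eef_rot: [-0.001, 0.997, -0.081, -0.004]
wrist_force: [-10.0, 7.6, 4.2]
opening: -0.005
grasp_force: 5.6
```

{"method": "carry_out", "body": {"plan": [[[0.0025, 0.0016, 0, 0, 0, 0, 0], [0.005, 0.0033, 0, 0, 0, 0, 0], [0.0093, 0.0077, 0, 0, 0, 0, 0], [0.0115, 0.0105, 0, 0, 0, 0, 0], [0.0115, 0.0105, 0, 0, 0, 0, 0]]]}}

```text
time_s: 25.82
eef_pos: [0.4678, 0.211, 0.025]
eef_rot: [0.002, 0.997, -0.08, -0.01]
wrist_force: [-27.9, 3.8, 14.5]
opening: -0.001
grasp_force: 14.2
```

```bash
python3 st.py
```

```text
tcp fix mm [-65.   -41.71] z 0.025 yaw -0.1605 F fix [-28.14  -0.75] 14.55 T fix [-0.104  4.443] 0.252
```

The force is unexpectedly high, so I'll look before going further.

```bash
python3 - <<'E'
from h import *
import pickle
w=grab("wrist");s=grab("side");k=grab("scene");pickle.dump((w,s,k),open("c5.pkl","wb"))
f=lambda c,b,fx:cv2.resize(c["pixels"][b[1]:b[3],b[0]:b[2],::-1],fx,interpolation=cv2.INTER_CUBIC)
A=f(w,(140,60,420,270),(400,300));B=f(s,(210,230,380,360),(392,300));C=f(k,(320,150,440,240),(400,300));D=f(w,(250,180,350,255),(400,300))
W=np.zeros((600,800,3),np.uint8);W[:300,:400]=A;W[:300,400:792]=B;W[300:,:400]=C;W[300:,400:]=D
cv2.imwrite("pics/z2.png",W)
E
```

```text
(no output)
```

View pics/z2.png

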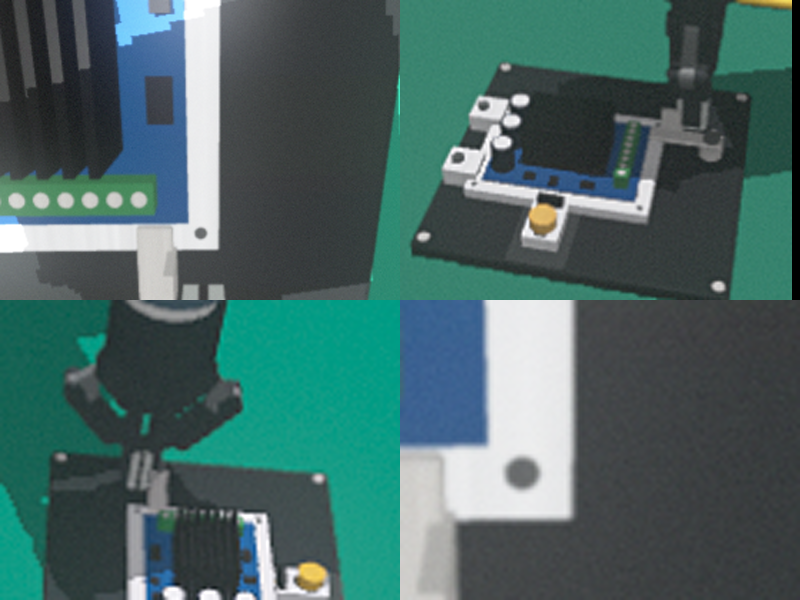

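The arm already points along +x over the near edge: side crop at (690,130), scene crop at (158,490). The finger is beside the ear and over-driven in x. I'll relieve that and then measure.

{"method": "carry_out", "body": {"plan": [[[-0.003, 0.0005, 0.0005, 0, 0, 0, 0], [-0.006, 0.001, 0.001, 0, 0, 0, 0], [-0.006, 0.001, 0.001, 0, 0, 0, 0], [-0.006, 0.001, 0.001, 0, 0, 0, 0], [-0.006, 0.001, 0.001, 0, 0, 0, 0]]]}}

```text
time_s: 26.38
eef_pos: [0.467, 0.2114, 0.0266]
eef_rot: [0.001, 0.997, -0.081, -0.005]
wrist_force: [-9.8, 1.2, -1.9]
opening: 0.001
grasp_force: 5.1
```

```bash
python3 st.py; cat > ang.py <<'E'
from h import *
import pickle
a=-.1612;R=np.array([[np.cos(a),-np.sin(a)],[np.sin(a),np.cos(a)]])
for n in("wrist","scene","side"):
    c=grab(n);P=world(c);L=(P[...,:2]-[.5386,.2417])@R*1000;z=P[...,2];g=c["pixels"].astype(int)
    if n=="wrist":pickle.dump(c,open("ck.pkl","wb"))
    for nm,lo,hi in(("arm",.0225,.0295),("ear",.032,.049)):
        s=(z>lo)&(z<hi)&(L[...,0]>-76)&(L[...,0]<-32)&(L[...,1]>-55)&(L[...,1]<-10)&(g.min(-1)>70)
        if s.sum()>10:print(n,nm,s.sum(),L[s].mean(0).round(1),L[s].min(0).round(1),L[s].max(0).round(1),[np.round(v,1) for v in cv2.minAreaRect(L[s].astype(np.float32))])
E
python3 ang.py
```

```text
tcp fix mm [-65.78 -41.44] z 0.0266 yaw -0.1616 F fix [-9.86 -0.34] -1.92 T fix [-0.03   1.685] 0.076
wrist arm 1454 [-51.4 -24.8] [-76.  -34.5] [-34.6 -11.6] [array([-55.3, -23.1]), array([41.3, 22.9]), np.float64(0.1)]
wrist ear 971 [-53.3 -36.9] [-60.1 -54.9] [-42.5 -27.7] [array([-51.3, -41.3]), array([27.2, 17.6]), np.float64(89.9)]
scene arm 48 [-50.6 -30.2] [-73.6 -51.3] [-34.7 -19.5] [array([-52.4, -30.3]), array([30.9, 29.9]), np.float64(33.6)]
scene ear 50 [-54.6 -42.2] [-60.8 -52.3] [-41.6 -33.6] [array([-51.4, -43. ]), array([18.7, 19.2]), np.float64(88.6)]
side arm 156 [-55.3 -24.8] [-74.7 -35. ] [-33.  -17.8] [array([-53.9, -26.4]), array([41.7, 17.2]), np.float64(0.1)]
side ear 88 [-56.3 -31.3] [-75.1 -42.3] [-43.4 -25.7] [array([-60.7, -31.9]), array([34.2, 10.1]), np.float64(19.3)]
```

```bash
python3 - <<'E'
from h import *
import pickle
a=-.1612;R=np.array([[np.cos(a),-np.sin(a)],[np.sin(a),np.cos(a)]])
c=pickle.load(open("ck.pkl","rb"));P=world(c);L=(P[...,:2]-[.5386,.2417])@R*1000;z=P[...,2]*1000;g=c["pixels"].astype(int)
for x in range(-76,-30,4):
    s=(abs(L[...,0]-x)<2)&(L[...,1]>-60)&(L[...,1]<-10)&(z>22.5)
    for lo,hi in((22.5,29),(29,38),(38,48),(48,75)):
        t=s&(z>lo)&(z<hi)
        if t.sum()>4: print(x,(lo,hi),t.sum(),np.percentile(L[t][:,1],[3,50,97]).round(1),g[t].mean().round(),end=" | ")
    print()
E
```

```text
-76 (22.5, 29) 59 [-24.5 -21.9 -20.2] 154.0 | -76 (29, 38) 39 [-24.3 -22.8 -20.8] 97.0 | -76 (48, 75) 62 [-43.4 -41.3 -39.3] 66.0 | 
-72 (22.5, 29) 77 [-25.1 -22.6 -19.9] 194.0 | -72 (48, 75) 123 [-44.  -41.5 -38.3] 63.0 | 
-68 (22.5, 29) 91 [-25.9 -23.1 -20.2] 197.0 | -68 (48, 75) 143 [-44.  -41.5 -38.6] 62.0 | 
-64 (22.5, 29) 112 [-27.6 -23.8 -20.3] 198.0 | -64 (48, 75) 133 [-44.  -41.1 -38.7] 61.0 | 
-60 (22.5, 29) 127 [-27.9 -24.  -20. ] 196.0 | -60 (29, 38) 90 [-53.7 -50.  -32.8] 74.0 | -60 (38, 48) 333 [-54.6 -49.  -28.1] 80.0 | -60 (48, 75) 883 [-59.1 -39.7 -21.4] 63.0 | 
-56 (22.5, 29) 130 [-32.8 -24.6 -20.2] 197.0 | -56 (29, 38) 212 [-47.5 -41.1 -32.8] 138.0 | -56 (38, 48) 420 [-47.4 -40.2 -30.4] 148.0 | -56 (48, 75) 1065 [-49.7 -41.1 -27. ] 125.0 | 
-52 (22.5, 29) 136 [-32.8 -24.2 -20.4] 198.0 | -52 (29, 38) 11 [-42.8 -32.8 -32.8] 157.0 | -52 (38, 48) 76 [-45.5 -31.7 -29.9] 192.0 | -52 (48, 75) 850 [-54.2 -38.3 -14.9] 62.0 | 
-48 (22.5, 29) 151 [-31.  -24.4 -20.1] 198.0 | -48 (29, 38) 9 [-32.8 -32.8 -32.8] 157.0 | -48 (38, 48) 70 [-32.9 -31.5 -30. ] 197.0 | 
-44 (22.5, 29) 192 [-32.1 -25.9 -20.2] 201.0 | -44 (29, 38) 59 [-32.8 -31.6 -30.1] 174.0 | -44 (38, 48) 90 [-32.8 -31.4 -30. ] 185.0 | 
-40 (22.5, 29) 198 [-31.7 -26.  -20.4] 205.0 | 
-36 (22.5, 29) 205 [-31.7 -25.7 -18.5] 192.0 | 
-32 (22.5, 29) 31 [-36.  -27.  -12.7] 101.0 |
```

The arm lies at y -32 to -20 along its whole length, so the button is fully round at its hard stop. Now I'll back the finger out gently.

{"method": "carry_out", "body": {"plan": [[[-0.001, 0, 0, 0, 0, 0, 0], [-0.002, 0, 0, 0, 0, 0, 0], [-0.003, 0.0005, 0, 0, 0, 0, 0], [-0.004, 0.0005, 0, 0, 0, 0, 0], [-0.004, 0.0005, 0, 0, 0, 0, 0]]]}}

```text
time_s: 26.95
eef_pos: [0.4669, 0.212, 0.0284]
eef_rot: [0.0, 0.997, -0.081, -0.001]
wrist_force: [-4.0, 0.5, -3.6]
opening: 0.003
grasp_force: 2.1
```

```bash
python3 st.py
```

```text
tcp fix mm [-65.97 -40.86] z 0.0284 yaw -0.1621 F fix [-4.06 -0.15] -3.58 T fix [-0.023  0.664] 0.035
```

{"method": "carry_out", "body": {"plan": [[[-0.002, -0.0005, 0, 0, 0, 0, 0], [-0.004, -0.001, 0, 0, 0, 0, 0], [-0.006, -0.002, 0, 0, 0, 0, 0], [-0.008, -0.004, 0, 0, 0, 0, 0], [-0.008, -0.004, 0, 0, 0, 0, 0]]]}}

```text
time_s: 27.37
eef_pos: [0.4596, 0.2077, 0.0291]
eef_rot: [-0.0, 0.997, -0.081, 0.0]
wrist_force: [-0.1, -0.4, -0.9]
opening: -0.002
grasp_force: 0.0
```

```bash
python3 st.py
```

```text
tcp fix mm [-72.51 -46.23] z 0.0291 yaw -0.1624 F fix [-0.04 -0.46] -0.86 T fix [ 0.016 -0.012] -0.026
```

{"method": "carry_out", "body": {"plan": [[[-0.005, -0.005, 0.02, 0, 0, 0, 0], [-0.01, -0.005, 0.05, 0, 0, 0, 0], [-0.02, -0.005, 0.09, 0, 0, 0, 0], [-0.03, 0, 0.13, 0, 0, 0, 0], [-0.03, 0, 0.14, 0, 0, 0, 0]]]}}

```text
time_s: 27.78
eef_pos: [0.4316, 0.2092, 0.1751]
eef_rot: [-0.002, 0.997, -0.081, 0.004]
wrist_force: [1.5, 1.5, 0.6]
opening: 0.0
grasp_force: 0.0
```

{"method": "carry_out", "body": {"plan": [[[0, 0, 0, 0, 0, 0, 0], [0, 0, 0, 0, 0, 0, 0], [0, 0, 0, 0, 0, 0, 0], [0, 0, 0, 0, 0, 0, 0], [0, 0, 0, 0, 0, 0, 0]]]}}

```text
time_s: 28.2
eef_pos: [0.4286, 0.2076, 0.1671]
eef_rot: [0.0, 0.997, -0.081, -0.002]
wrist_force: [0.7, -0.3, -0.2]
opening: 0.004
grasp_force: 0.0
```

```bash
python3 st.py; python3 chk.py w6.png; python3 - <<'E'
from h import *
import pickle
a=-.1612;R=np.array([[np.cos(a),-np.sin(a)],[np.sin(a),np.cos(a)]])
c=pickle.load(open("ck.pkl","rb"));P=world(c);L=(P[...,:2]-[.5386,.2417])@R*1000;z=P[...,2]*1000
X=[];Y=[]
for x in np.arange(-68,-36,3):
    s=(abs(L[...,0]-x)<1.5)&(L[...,1]>-45)&(L[...,1]<-10)
    t=s&(z>23.3)&(z<28)
    if t.sum()>5: X.append(x);Y.append(np.percentile(L[t][:,1],97))
print("arm left edge",np.round(Y,1),np.polyfit(X,Y,1))
s=(z>33)&(z<47)&(L[...,0]>-65)&(L[...,0]<-38)&(L[...,1]>-45)&(L[...,1]<-25);print("ear",s.sum(),cv2.minAreaRect(L[s].astype(np.float32)))
s=(z>18)&(z<32)&(L[...,0]>75)&(L[...,0]<106)&(abs(L[...,1])<50);print("lips",np.percentile(L[s],[1,99],axis=0))
E
```

```text
tcp fix mm [-103.13  -51.31] z 0.1671 yaw -0.1625 F fix [ 0.72 -0.16] -0.21 T fix [-0.021 -0.024] -0.074
sink 4452 ((17.145160675048828, 3.7710418701171875), (56.010066986083984, 40.581478118896484), 0.13508640229701996)
blue ((7.889095306396484, 3.9544410705566406), (87.43922424316406, 80.54785919189453), 0.226602703332901)
arm left edge [-20.3 -20.3 -20.5 -19.8 -19.7 -19.9 -20.  -20.1 -20.2 -20.3 -20.4] [-1.75108735e-03 -2.02284110e+01]
ear 104 ((-51.012550354003906, -31.33002471923828), (2.9546868801116943, 15.85066032409668), 88.49974822998047)Traceback (most recent call last):
  File "<stdin>", line 12, in <module>
    return _quantile_unchecked(
        a, q, axis, out, overwrite_input, method, keepdims, weights)
    return _ureduce(a,
                    func=_quantile_ureduce_func,
    ...<5 lines>...
                    overwrite_input=overwrite_input,
                    method=method)
    r = func(a, **kwargs)
    result = _quantile(arr,
                       quantiles=q,
    ...<2 lines>...
                       out=out,
                       weights=wgt)
    slices_having_nans = np.isnan(arr[-1, ...])
                                  ~~~^^^^^^^^^
IndexError: index -1 is out of bounds for axis 0 with size 0
```

View pics/w6.png

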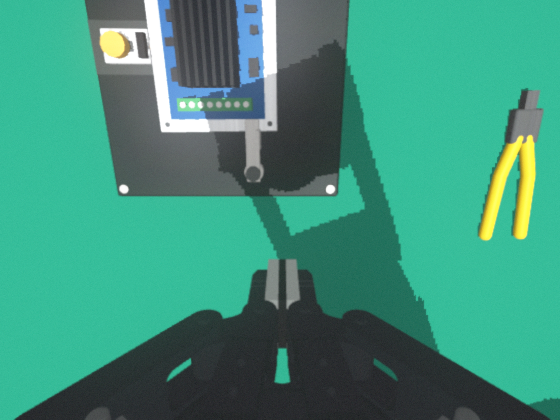

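The button lies over the near edge at (253,150) and the board looks undisturbed. I'll take one more measurement from the same pose as w5 to confirm nothing shifted.

{"method": "carry_out", "body": {"plan": [[[0.03, 0.012, 0, 0, 0, 0, 0], [0.06, 0.024, -0.003, 0, 0, 0, 0], [0.093, 0.0365, -0.007, 0, 0, 0, 0], [0.093, 0.0365, -0.007, 0, 0, 0, 0], [0.093, 0.0365, -0.007, 0, 0, 0, 0]]]}}

```text
time_s: 28.67
eef_pos: [0.5227, 0.2444, 0.1594]
eef_rot: [0.001, 0.997, -0.081, -0.002]
wrist_force: [-0.7, -0.7, 0.2]
opening: 0.002
grasp_force: 0.0
```

{"method": "carry_out", "body": {"plan": [[[0, 0, 0, 0, 0, 0, 0], [0, 0, 0, 0, 0, 0, 0], [0, 0, 0, 0, 0, 0, 0], [0, 0, 0, 0, 0, 0, 0], [0, 0, 0, 0, 0, 0, 0]]]}}

```text
time_s: 29.08
eef_pos: [0.5222, 0.2444, 0.1624]
eef_rot: [-0.0, 0.997, -0.081, 0.0]
wrist_force: [-1.2, -0.4, 0.2]
opening: -0.001
grasp_force: 0.0
```

```bash
python3 st.py; python3 chk.py w7.png
```

```text
tcp fix mm [-16.63   0.04] z 0.1624 yaw -0.1622 F fix [-1.11 -0.61] 0.25 T fix [-0.005  0.026] -0.031
sink 2204 ((27.3641300201416, 6.9890594482421875), (75.26591491699219, 50.631263732910156), 1.2022125720977783)
blue ((18.81330108642578, 3.4234580993652344), (110.2779312133789, 79.63983154296875), 0.4847414493560791)
```

```bash
cat > edges.py <<'E'
from h import *
import pickle
c=pickle.load(open("ck.pkl","rb"));K=np.array(c["camera_matrix"]);a=-.1612;R=np.array([[np.cos(a),-np.sin(a)],[np.sin(a),np.cos(a)]])
def proj(T,uv,z):
    uv=np.array(uv,float);xd=np.stack([(uv[:,0]-K[0,2])/K[0,0],(uv[:,1]-K[1,2])/K[1,1]],-1);x=xd.copy()
    for _ in range(20): x=xd/(1+c["k1"]*(x**2).sum(1,keepdims=True))
    d=np.c_[x[:,0],-x[:,1],-np.ones(len(x))]@T[:3,:3].T;o=T[:3,3]
    p=o+d*((z-o[2])/d[:,2])[:,None];return (p[:,:2]-[.5386,.2417])@R*1000
def fit(p,ax):  # robust line: coordinate ax as fn of the other
    t,y=p[:,1-ax],p[:,ax];k=np.ones(len(t),bool)
    for _ in range(6):
        q=np.polyfit(t[k],y[k],1);r=abs(y-np.polyval(q,t));k=r<max(2*np.median(r),.3)
    return q
T7=np.array(c["cam_to_world"]);T5=T7.copy();T5[:3,3]+=np.array([.5217,.2443,.1604])-np.array([.5222,.2444,.1624])
for nm,T in(("w5",T5),("w7",T7)):
    im=cv2.imread(f"pics/{nm}.png")[...,::-1].astype(float)
    b=((im[...,2]-im[...,0])>45)&(im[...,1]<im[...,2]-15)
    b=cv2.morphologyEx(b.astype(np.uint8),cv2.MORPH_OPEN,np.ones((2,2)))
    n,l,st,_=cv2.connectedComponentsWithStats(b);k=1+np.argmax(st[1:,4]);vs,us=np.where(b>0);w=(us>215)&(us<340)&(vs>80)&(vs<230);vs,us=vs[w],us[w]
    L=[(us[vs==v].min()-.5,v) for v in range(100,205)];Rt=[(us[vs==v].max()+.5,v) for v in range(100,205)]
    N=[(u,vs[us==u].max()+.5) for u in range(238,318)];F=[(u,vs[us==u].min()-.5) for u in range(240,318)]
    for s,p,ax in(("L",L,1),("R",Rt,1),("N",N,0),("F",F,0)):
        q=fit(proj(T,p,.0216),ax);print(nm,s,"slope %.4f at mid %.2f"%(q[0],np.polyval(q,20 if ax else 4)))
    g=im.mean(-1)   # fixture base near/right edge & plate near edge slopes
    E=[(u,225+np.argmin(np.diff(g[225:235,u]))+.5) for u in range(228,300)] 
    q=fit(proj(T,E,.020),0);print(nm,"plate near slope %.4f at %.2f"%(q[0],np.polyval(q,4)))
    gb=im[...,1]-im[...,0]
    E=[(u,35+np.argmin(np.diff(gb[35:60,u]))+.5) for u in list(range(170,215))+list(range(345,395))]
    q=fit(proj(T,E,.012),0);print(nm,"base far slope %.4f at %.2f"%(q[0],np.polyval(q,0)))
E
python3 edges.py
```

```text
w5 L slope 0.0015 at mid 42.60
w5 R slope -0.0013 at mid -36.34
w5 N slope -0.0000 at mid -36.08
w5 F slope 0.0003 at mid 73.35
w5 plate near slope 0.0001 at -45.56
w5 base far slope 0.0007 at 105.97
w7 L slope 0.0150 at mid 41.93
w7 R slope 0.0162 at mid -36.96
w7 N slope -0.0000 at mid -36.31
w7 F slope 0.0002 at mid 73.13
w7 plate near slope -0.0238 at -45.96
w7 base far slope 0.0005 at 106.00
```

The board has turned by about 0.015 rad since w5, so the over-drive disturbed it. I'll mend it by pushing the right edge towards the side stop near its near end, then the near edge left of centre, keeping clear of the button.

{"method": "carry_out", "body": {"plan": [[[-0.009, -0.03, -0.02, 0, 0, 0, 0], [-0.019, -0.064, -0.05, 0, 0, 0, 0], [-0.019, -0.064, -0.08, 0, 0, 0, 0], [-0.019, -0.064, -0.1, 0, 0, 0, 0], [-0.019, -0.064, -0.1, 0, 0, 0, 0]]]}}

```text
time_s: 29.55
eef_pos: [0.4997, 0.1793, 0.0578]
eef_rot: [0.001, 0.997, -0.082, -0.004]
wrist_force: [-1.0, 0.5, 0.5]
opening: 0.003
grasp_force: 0.0
```

```bash
python3 st.py
```

```text
tcp fix mm [-28.41 -67.85] z 0.0578 yaw -0.1636 F fix [-1.07  0.33] 0.54 T fix [-0.011 -0.031] -0.014
```

{"method": "carry_out", "body": {"plan": [[[0.002, 0, -0.02, 0, 0, 0, 0], [0.002, 0, -0.038, 0, 0, 0, 0], [0.002, 0, -0.046, 0, 0, 0, 0], [0.002, 0, -0.046, 0, 0, 0, 0], [0.002, 0, -0.046, 0, 0, 0, 0]]]}}

```text
time_s: 29.97
eef_pos: [0.5059, 0.1808, 0.0166]
eef_rot: [-0.0, 0.997, -0.081, 0.0]
wrist_force: [0.1, 0.2, 0.8]
opening: -0.0
grasp_force: 0.0
```

{"method": "carry_out", "body": {"plan": [[[0.0003, 0.002, 0, 0, 0, 0, 0], [0.0007, 0.0045, 0, 0, 0, 0, 0], [0.001, 0.007, 0, 0, 0, 0, 0], [0.0015, 0.0095, 0, 0, 0, 0, 0], [0.0015, 0.0095, 0, 0, 0, 0, 0]]]}}

```text
time_s: 30.38
eef_pos: [0.5074, 0.1906, 0.0163]
eef_rot: [-0.0, 0.997, -0.081, 0.001]
wrist_force: [0.2, 0.6, -0.6]
opening: 0.003
grasp_force: 0.0
```

```bash
python3 st.py
```

```text
tcp fix mm [-22.62 -55.47] z 0.0163 yaw -0.1617 F fix [0.14 0.67] -0.63 T fix [0.002 0.014] 0.021
```

{"method": "carry_out", "body": {"plan": [[[0.0001, 0.0005, 0, 0, 0, 0, 0], [0.0002, 0.001, 0, 0, 0, 0, 0], [0.0002, 0.0015, 0, 0, 0, 0, 0], [0.0003, 0.002, 0, 0, 0, 0, 0], [0.0003, 0.002, 0, 0, 0, 0, 0]]]}}

```text
time_s: 30.8
eef_pos: [0.5072, 0.192, 0.0157]
eef_rot: [0.0, 0.997, -0.081, -0.0]
wrist_force: [1.0, 0.1, 0.6]
opening: 0.002
grasp_force: 0.0
```

```bash
python3 st.py
```

```text
tcp fix mm [-23.02 -54.12] z 0.0157 yaw -0.1623 F fix [0.97 0.29] 0.6 T fix [-0.039  0.072] -0.014
```

{"method": "carry_out", "body": {"plan": [[[0.0001, 0.0005, 0, 0, 0, 0, 0], [0.0002, 0.001, 0, 0, 0, 0, 0], [0.0002, 0.0015, 0, 0, 0, 0, 0], [0.0003, 0.002, 0, 0, 0, 0, 0], [0.0003, 0.002, 0, 0, 0, 0, 0]]]}}

```text
time_s: 31.22
eef_pos: [0.5072, 0.1937, 0.0157]
eef_rot: [0.0, 0.997, -0.081, -0.0]
wrist_force: [-1.1, -3.0, 2.1]
opening: 0.002
grasp_force: 1.5
```

```bash
python3 st.py
```

```text
tcp fix mm [-23.26 -52.41] z 0.0157 yaw -0.1621 F fix [-0.57 -3.11] 2.1 T fix [-0.526  0.152] -0.004
```

{"method": "carry_out", "body": {"plan": [[[0.0001, 0.0005, 0, 0, 0, 0, 0], [0.0002, 0.001, 0, 0, 0, 0, 0], [0.0002, 0.001, 0, 0, 0, 0, 0], [0.0002, 0.001, 0, 0, 0, 0, 0], [0.0002, 0.001, 0, 0, 0, 0, 0]]]}}

```text
time_s: 31.63
eef_pos: [0.5072, 0.1941, 0.0157]
eef_rot: [0.001, 0.997, -0.081, -0.001]
wrist_force: [-3.5, -6.7, 3.3]
opening: 0.0
grasp_force: 3.2
```

```bash
python3 st.py
```

```text
tcp fix mm [-23.32 -51.99] z 0.0157 yaw -0.1619 F fix [-2.4  -7.17] 3.28 T fix [-1.147  0.273] -0.036
```

{"method": "carry_out", "body": {"plan": [[[0.0001, 0.0005, 0, 0, 0, 0, 0], [0.0002, 0.001, 0, 0, 0, 0, 0], [0.0002, 0.001, 0, 0, 0, 0, 0], [0.0002, 0.001, 0, 0, 0, 0, 0], [0.0002, 0.001, 0, 0, 0, 0, 0]]]}}

```text
time_s: 32.05
eef_pos: [0.5072, 0.1943, 0.0156]
eef_rot: [0.001, 0.997, -0.081, -0.001]
wrist_force: [-3.1, -10.4, 5.0]
opening: -0.004
grasp_force: 5.3
```

```bash
python3 st.py
```

```text
tcp fix mm [-23.35 -51.82] z 0.0156 yaw -0.1618 F fix [ -1.41 -10.77] 4.97 T fix [-1.75   0.294] 0.052
```

{"method": "carry_out", "body": {"plan": [[[-0.001, -0.006, 0, 0, 0, 0, 0], [-0.002, -0.012, 0.005, 0, 0, 0, 0], [-0.002, -0.012, 0.03, 0, 0, 0, 0], [-0.002, -0.012, 0.065, 0, 0, 0, 0], [-0.002, -0.012, 0.09, 0, 0, 0, 0]]]}}

```text
time_s: 32.47
eef_pos: [0.5065, 0.184, 0.108]
eef_rot: [-0.001, 0.997, -0.081, 0.001]
wrist_force: [0.7, 0.3, 1.4]
opening: 0.002
grasp_force: 0.0
```

```bash
python3 st.py
```

```text
tcp fix mm [-22.46 -62.09] z 0.108 yaw -0.1626 F fix [0.63 0.37] 1.35 T fix [ 0.008 -0.008] -0.033
```

{"method": "carry_out", "body": {"plan": [[[-0.016, 0.036, 0, 0, 0, 0, 0], [-0.033, 0.073, 0, 0, 0, 0, 0], [-0.033, 0.073, -0.02, 0, 0, 0, 0], [-0.033, 0.073, -0.04, 0, 0, 0, 0], [-0.033, 0.073, -0.05, 0, 0, 0, 0]]]}}

```text
time_s: 32.88
eef_pos: [0.4717, 0.2576, 0.0545]
eef_rot: [-0.0, 0.997, -0.08, -0.001]
wrist_force: [-0.0, -0.6, 0.2]
opening: 0.001
grasp_force: 0.0
```

{"method": "carry_out", "body": {"plan": [[[0, 0, 0, 0, 0, 0, 0], [0, 0, -0.015, 0, 0, 0, 0], [0, 0, -0.03, 0, 0, 0, 0], [0, 0, -0.041, 0, 0, 0, 0], [0, 0, -0.041, 0, 0, 0, 0]]]}}

```text
time_s: 33.3
eef_pos: [0.4719, 0.2561, 0.0132]
eef_rot: [0.0, 0.997, -0.082, -0.001]
wrist_force: [-0.6, 0.8, -0.0]
opening: 0.0
grasp_force: 0.0
```

```bash
python3 st.py
```

```text
tcp fix mm [-68.15   3.55] z 0.0132 yaw -0.1633 F fix [-0.77  0.7 ] -0.02 T fix [0.004 0.007] -0.031
```

{"method": "carry_out", "body": {"plan": [[[0.002, 0, 0.0015, 0, 0, 0, 0], [0.005, -0.0005, 0.0015, 0, 0, 0, 0], [0.007, -0.001, 0.0015, 0, 0, 0, 0], [0.009, -0.0015, 0.0015, 0, 0, 0, 0], [0.009, -0.0015, 0.0015, 0, 0, 0, 0]]]}}

```text
time_s: 33.72
eef_pos: [0.4831, 0.2555, 0.0171]
eef_rot: [-0.0, 0.997, -0.081, 0.001]
wrist_force: [0.3, 0.2, -0.1]
opening: -0.004
grasp_force: 0.0
```

```bash
python3 st.py
```

```text
tcp fix mm [-57.    4.7] z 0.0171 yaw -0.1625 F fix [0.3  0.29] -0.09 T fix [-0.005 -0.032] 0.034
```

{"method": "carry_out", "body": {"plan": [[[0.0005, -0.0001, 0, 0, 0, 0, 0], [0.001, -0.0002, 0, 0, 0, 0, 0], [0.0015, -0.0003, 0, 0, 0, 0, 0], [0.002, -0.0003, 0, 0, 0, 0, 0], [0.002, -0.0003, 0, 0, 0, 0, 0]]]}}

```text
time_s: 34.13
eef_pos: [0.4838, 0.2552, 0.0162]
eef_rot: [0.0, 0.997, -0.081, -0.0]
wrist_force: [-0.2, -0.2, 0.8]
opening: -0.0
grasp_force: 0.2
```

```bash
python3 st.py
```

```text
tcp fix mm [-56.26   4.49] z 0.0162 yaw -0.1622 F fix [-0.12 -0.26] 0.76 T fix [0.031 0.01 ] -0.036
```

{"method": "carry_out", "body": {"plan": [[[0.0005, -0.0001, 0, 0, 0, 0, 0], [0.001, -0.0002, 0, 0, 0, 0, 0], [0.0015, -0.0002, 0, 0, 0, 0, 0], [0.002, -0.0003, 0, 0, 0, 0, 0], [0.002, -0.0003, 0, 0, 0, 0, 0]]]}}

```text
time_s: 34.55
eef_pos: [0.4842, 0.255, 0.016]
eef_rot: [0.0, 0.997, -0.081, -0.002]
wrist_force: [-7.6, 1.5, 5.6]
opening: -0.003
grasp_force: 3.5
```

```bash
python3 st.py
```

```text
tcp fix mm [-55.83   4.39] z 0.016 yaw -0.162 F fix [-7.75  0.28] 5.57 T fix [-0.02   1.127] -0.067
```

{"method": "carry_out", "body": {"plan": [[[0.0005, -0.0001, 0, 0, 0, 0, 0], [0.001, -0.0002, 0, 0, 0, 0, 0], [0.001, -0.0002, 0, 0, 0, 0, 0], [0.001, -0.0002, 0, 0, 0, 0, 0], [0.001, -0.0002, 0, 0, 0, 0, 0]]]}}

```text
time_s: 34.97
eef_pos: [0.4843, 0.2549, 0.0158]
eef_rot: [0.0, 0.997, -0.081, -0.003]
wrist_force: [-9.5, 2.8, 6.5]
opening: 0.001
grasp_force: 4.9
```

```bash
python3 st.py
```

```text
tcp fix mm [-55.72   4.36] z 0.0158 yaw -0.1619 F fix [-9.81  1.26] 6.54 T fix [0.064 1.622] 0.012
```

{"method": "carry_out", "body": {"plan": [[[-0.006, 0.001, 0, 0, 0, 0, 0], [-0.012, 0.002, 0.005, 0, 0, 0, 0], [-0.012, 0.002, 0.04, 0, 0, 0, 0], [-0.012, 0.002, 0.08, 0, 0, 0, 0], [-0.012, 0.002, 0.12, 0, 0, 0, 0]]]}}

```text
time_s: 35.38
eef_pos: [0.474, 0.2564, 0.1372]
eef_rot: [0.0, 0.997, -0.081, -0.001]
wrist_force: [0.4, -0.0, -0.1]
opening: 0.001
grasp_force: 0.0
```

{"method": "carry_out", "body": {"plan": [[[0.025, -0.006, 0.015, 0, 0, 0, 0], [0.05, -0.012, 0.026, 0, 0, 0, 0], [0.05, -0.012, 0.026, 0, 0, 0, 0], [0.05, -0.012, 0.026, 0, 0, 0, 0], [0.05, -0.012, 0.026, 0, 0, 0, 0]]]}}

```text
time_s: 35.8
eef_pos: [0.524, 0.2445, 0.1617]
eef_rot: [0.0, 0.997, -0.081, -0.001]
wrist_force: [-0.0, -0.5, 0.1]
opening: 0.001
grasp_force: 0.0
```

```bash
python3 st.py; python3 chk.py w8.png; sed -i 's/("w7",T7)/("w8",T7)/; s/\[.5222,.2444,.1624\]/get_obs()["eef_pos"]/' edges.py; python3 edges.py; sleep 1; python3 ang.py
```

```text
tcp fix mm [-14.82   0.43] z 0.1617 yaw -0.1626 F fix [ 0.03 -0.47] 0.07 T fix [0.002 0.025] 0.018
sink 2279 ((25.651920318603516, 7.954753875732422), (71.72869873046875, 47.50092697143555), 1.1450653076171875)
blue ((19.173015594482422, 4.012561798095703), (79.64191436767578, 110.2413330078125), 89.94093322753906)
w5 L slope 0.0009 at mid 42.52
w5 R slope -0.0014 at mid -36.52
w5 N slope 0.0006 at mid -36.00
w5 F slope 0.0006 at mid 73.61
w5 plate near slope 0.0007 at -45.50
w5 base far slope 0.0009 at 106.22
w8 L slope -0.0015 at mid 42.79
w8 R slope 0.0020 at mid -36.36
w8 N slope 0.0152 at mid -35.76
w8 F slope 0.0005 at mid 73.09
w8 plate near slope 0.0007 at -46.07
w8 base far slope 0.0008 at 105.90
wrist arm 530 [-54.3 -25. ] [-76.  -34.6] [-33.  -14.5] [array([-54.5, -24.4]), array([20.2, 43. ]), np.float64(89.7)]
wrist ear 100 [-49.8 -30.6] [-58.7 -32.4] [-42.6 -29.4] [array([-50.6, -30.9]), array([ 3., 16.]), np.float64(90.0)]
scene arm 54 [-52.3 -30.1] [-75.9 -43.6] [-34.3 -24.3] [array([-55.6, -30.5]), array([19.2, 41.1]), np.float64(76.9)]
scene ear 11 [-47.9 -35.8] [-59.  -37.1] [-41.2 -33.9] [array([-50. , -35.3]), array([ 2.9, 17.7]), np.float64(87.9)]
side arm 145 [-54.1 -23.9] [-74.7 -31.5] [-32.9 -17.6] [array([-53.9, -24.6]), array([13.2, 41.9]), np.float64(88.2)]
side ear 61 [-50.6 -30. ] [-57.5 -34.1] [-42.9 -27.1] [array([-49.9, -30.2]), array([ 5.5, 15.1]), np.float64(80.7)]
```

The board is square again, its near edge stops at the same point by feel, and the button is at 90°. One last confirming push on the right edge against the side stop.

{"method": "carry_out", "body": {"plan": [[[0.012, -0.034, -0.01, 0, 0, 0, 0], [0.024, -0.068, -0.04, 0, 0, 0, 0], [0.024, -0.068, -0.08, 0, 0, 0, 0], [0.024, -0.068, -0.1, 0, 0, 0, 0], [0.024, -0.068, -0.11, 0, 0, 0, 0]]]}}

```text
time_s: 36.42
eef_pos: [0.5455, 0.1757, 0.0479]
eef_rot: [0.001, 0.997, -0.082, -0.004]
wrist_force: [-0.7, 0.2, -0.1]
opening: 0.0
grasp_force: 0.0
```

{"method": "carry_out", "body": {"plan": [[[0, 0, 0, 0, 0, 0, 0], [0, 0, -0.015, 0, 0, 0, 0], [0, 0, -0.03, 0, 0, 0, 0], [0, 0, -0.035, 0, 0, 0, 0], [0, 0, -0.035, 0, 0, 0, 0]]]}}

```text
time_s: 36.83
eef_pos: [0.5486, 0.1772, 0.0174]
eef_rot: [0.0, 0.997, -0.081, -0.0]
wrist_force: [-0.5, 1.1, 0.6]
opening: -0.0
grasp_force: 0.0
```

{"method": "carry_out", "body": {"plan": [[[0.0005, 0.003, 0, 0, 0, 0, 0], [0.001, 0.006, 0, 0, 0, 0, 0], [0.0013, 0.008, 0, 0, 0, 0, 0], [0.0013, 0.008, 0, 0, 0, 0, 0], [0.0013, 0.008, 0, 0, 0, 0, 0]]]}}

```text
time_s: 37.25
eef_pos: [0.5506, 0.185, 0.0179]
eef_rot: [-0.0, 0.997, -0.081, 0.0]
wrist_force: [0.5, 0.5, 0.4]
opening: 0.002
grasp_force: 0.0
```

```bash
python3 st.py
```

```text
tcp fix mm [ 20.96 -54.05] z 0.0179 yaw -0.1617 F fix [0.38 0.55] 0.4 T fix [-0.037  0.006] 0.014
```

{"method": "carry_out", "body": {"plan": [[[0.0002, 0.001, -0.001, 0, 0, 0, 0], [0.0003, 0.002, -0.001, 0, 0, 0, 0], [0.0005, 0.003, -0.001, 0, 0, 0, 0], [0.0005, 0.003, -0.001, 0, 0, 0, 0], [0.0005, 0.003, -0.001, 0, 0, 0, 0]]]}}

```text
time_s: 37.67
eef_pos: [0.5505, 0.187, 0.0162]
eef_rot: [0.001, 0.997, -0.081, -0.0]
wrist_force: [-1.8, -5.1, 2.4]
opening: -0.001
grasp_force: 2.5
```

```bash
python3 st.py
```

```text
tcp fix mm [ 20.54 -52.12] z 0.0162 yaw -0.1622 F fix [-0.91 -5.36] 2.36 T fix [-0.832  0.1  ] -0.001
```

{"method": "carry_out", "body": {"plan": [[[0.0001, 0.0005, 0, 0, 0, 0, 0], [0.0002, 0.001, 0, 0, 0, 0, 0], [0.0002, 0.0012, 0, 0, 0, 0, 0], [0.0002, 0.0012, 0, 0, 0, 0, 0], [0.0002, 0.0012, 0, 0, 0, 0, 0]]]}}

```text
time_s: 38.08
eef_pos: [0.5505, 0.1871, 0.0162]
eef_rot: [0.001, 0.997, -0.081, -0.001]
wrist_force: [-2.3, -9.4, 3.8]
opening: 0.005
grasp_force: 5.0
```

```bash
python3 st.py
```

```text
tcp fix mm [ 20.55 -51.96] z 0.0162 yaw -0.1621 F fix [-0.78 -9.65] 3.76 T fix [-1.683  0.191] 0.024
```

The stop position by feel matches the first press (-51.96 against -51.92 mm). I'll retreat and do a final check.

{"method": "carry_out", "body": {"plan": [[[-0.001, -0.006, 0, 0, 0, 0, 0], [-0.002, -0.012, 0.005, 0, 0, 0, 0], [-0.002, -0.012, 0.04, 0, 0, 0, 0], [-0.002, -0.012, 0.08, 0, 0, 0, 0], [-0.002, -0.012, 0.12, 0, 0, 0, 0]]]}}

```text
time_s: 38.5
eef_pos: [0.5479, 0.1767, 0.137]
eef_rot: [-0.0, 0.997, -0.081, -0.001]
wrist_force: [1.7, 0.4, 0.0]
opening: -0.0
grasp_force: 0.0
```

{"method": "carry_out", "body": {"plan": [[[-0.012, 0.035, 0.02, 0, 0, 0, 0], [-0.024, 0.07, 0.026, 0, 0, 0, 0], [-0.024, 0.07, 0.026, 0, 0, 0, 0], [-0.024, 0.07, 0.026, 0, 0, 0, 0], [-0.024, 0.07, 0.026, 0, 0, 0, 0]]]}}

```text
time_s: 38.92
eef_pos: [0.5246, 0.2468, 0.162]
eef_rot: [0.0, 0.997, -0.081, -0.0]
wrist_force: [-0.1, -0.4, 0.1]
opening: -0.0
grasp_force: 0.0
```

```bash
python3 st.py; python3 chk.py w9.png; sed -i 's/"w8"/"w9"/' edges.py; python3 edges.py|grep w9; python3 ang.py|grep wrist
```

```text
tcp fix mm [-14.64   2.78] z 0.162 yaw -0.1612 F fix [-0.04 -0.42] 0.14 T fix [0.02  0.034] -0.008
sink 2269 ((26.733505249023438, 4.489046096801758), (40.0279541015625, 72.90775299072266), 89.90971374511719)
blue ((18.846370697021484, 4.087100982666016), (79.62104034423828, 110.12332153320312), 89.81796264648438)
w9 L slope -0.0013 at mid 42.81
w9 R slope -0.0002 at mid -36.26
w9 N slope 0.0193 at mid -35.91
w9 F slope -0.0007 at mid 73.39
w9 plate near slope -0.0007 at -45.91
w9 base far slope -0.0006 at 106.26
wrist arm 528 [-54.5 -25.1] [-75.8 -32.3] [-32.2 -10.9] [array([-53.9, -22.1]), array([44. , 21.1]), np.float64(1.9)]
wrist ear 105 [-49.6 -30.6] [-59.1 -32.5] [-42.4 -29.4] [array([-50.7, -30.9]), array([ 3. , 16.7]), np.float64(89.9)]
```

The plate is square, its edges match the first seated pose, and the button is at its stop. Handing in.

```bash
python3 -c "from bench import hand_in; print(hand_in())"
```

```text
the job is handed in; nothing more can be done
None
```

I handed the job in with the board home against both rear stops and the side stop and the turn-button fully round; while turning the button I over-drove it (28 N) and twisted the board about 0.015 rad, so I re-pressed it home after the button was already closed.

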